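# Thread the straightedge out of its pit box

## Robot

A 6-joint arm with a two-finger parallel gripper is mounted at the origin on the work surface. World frame = base frame: x ahead of the robot, y to its left, z up, the work surface at z = 0. Lengths are in m, angles in rad, forces in N, time in s.
With the tool pointing down it reaches from about 0.35 to 0.975 m from the base axis. Payload 4.9 kg.
Tool frame: the origin (TCP) lies at the very end of the fingers, on their centre line; the grasp point (between the pads) lies 19 mm behind it (manip.hold_point_z is the distance from the TCP to the grasp point, in m); z points along the fingers, y is the direction in which the jaws open and shut (so a half turn about z gives the same grasp; the last joint's range is limited). The gripper opens to 85 mm and grips with 20 to 120 N. Pads are 22 mm wide; open, the fingers measure 114 mm over their backs; the gripper's body (76 mm by 85 mm) begins 54 mm behind the grasp point. The pads swing forward as they close: fully open they stand 13 mm farther back than shut.
Start: joints at [-1.219, 0.053, 1.613, -0, 1.476, -0.119], TCP at [0.283, -0.557, 0.199] pointing down, gripper open.
Joint ranges: [-3.01, 3.01], [-1.01, 2.22], [0.06, 2.58], [-1.02, 4.17], [0.09, 2.62], [-3.14, 3.14]. Speed limits (rad/s): [2.57, 2.57, 3.14, 3.14, 3.14, 3.14].

## Interface

Orientations are given as a unit quaternion [w, x, y, z].
In Python, from plant import manip gives the robot as it stands. The module is installed in compiled form; this text tells all that it offers.
- The arm moves only by the shell command python3 -m creep 'ROWS'. ROWS is JSON, a list of rows, each a list of 7 numbers: the turn, a rotation vector about the tool's x, y, z in degrees, then the shift along the tool's x, y, z in m, then the opening, from 0 (shut) to 1 (fully open). In form: [[ax, ay, az, tx, ty, tz, jaw], ...]. A call has 1 to 20 rows; each row shifts and turns the commanded pose from where the row before left it, along the tool's axes as they then stand; what a row does not reach is not made up. A row lasts 1/12 s, in which the tool goes at most 41.7 mm and 7.16 degrees, less where a joint would pass 70% of its speed; a pose out of reach is approached as far as the arm can. A call is refused whole if a number of a shift passes 0.0417 or a number of a turn 7.16, either way. A call with a gripper value outside its range is refused whole. The fingers move at their own pace and stop on an object; the grip force is fixed at half the most. Time passes only in rows, so rows that do not move let the fingers close. It gives the time, the measured TCP pose, the force and the opening at its end, in the units of the state.
- manip.state(): the state, without advancing time (a new reading comes with each control period).
- manip.grab_frame(name): name is "side" or "top" or "wrist"; returns the picture (400x640x3 uint8, blue, green, red); there is no depth.
- manip.get_calibration(name): a dict with "fx", "fy", "cx", "cy" (pixels), "xyz" and "attitude" of the camera in the world. Camera axes: x right, y down, z forward; pixel columns grow to the right and rows downward; lengths in m; the calibration is good to about 2 mm. A picture is of the moment at which its call begins: read the wrist's pose just before it. get_calibration takes no time and is no camera call; for the wrist camera it gives the pose at the moment of the call.
- manip.job_done(): hands the job in, once; it reports no verdict.
Trained networks look in the newest picture that a camera, given by its name, has taken for a name from the list of things; names that differ only in an ending like _2 or _b are one class to them, and where a whole thing is asked for, a point or a joint stands for the part that bears it (a point fixed in the world has none). Each returns a list of dicts, best first, with "confidence" (0 to 1); they miss things now and then, are a little off and sometimes report something else, mostly with a low value. They report only what shows in the picture. A call takes as long as a camera call. They do not tell look-alikes from the thing itself.
- manip.cut_out(target, camera): "pixels" (400x640 bool, what is visible of it) and "rect" ([left, top, right, bottom] in pixels, round what is visible of it).
The state is a dict: "time": time; "joint_pos": joint angles; "joint_vel": joint speeds; "joint_efforts": joint torques, N m; "tool_pos": TCP position; "tool_rot": TCP orientation; "contact_force": force on the tool from outside, world axes, zero at the start; "ft_torque": the same for the moment, N m; "gripper_width": opening from 0.0 (shut) to 1.0 (fully open).
Only numpy, scipy, OpenCV 4.12 (cv2) and the standard library are available. Lean on these libraries where they do the work, as an engineer would, in place of code of your own. Each camera call takes 0.05 s, during which the arm holds its last target.

## Task

The orange straightedge lies inside the blue pit box and is longer than the opening in the box's white deck. Grip it through the opening, tilt it and thread it out end first without forcing it against the box, and finish holding it level in the gripper, at least a hand's breadth above the deck, over the box and touching nothing else. Leave the model car, bottle, spray can and spare wheel where they stand.

Things in the scene. Friction and masses are not known exactly. Their poses are not given: they have to be found in the camera images.
- bar_center (a point): Centre of the loose orange straightedge, a bar 200 mm long (x), 16 mm wide (y), 20 mm high (z up), 0.14 to 0.28 kg, with a 30 mm long white grip band round its middle. It starts flat on two rests in the box, its centre within 18 mm of under the opening's middle, within 0.1 rad of parallel to the box's long side; its ends are hidden under the deck.
- box_opening (a point): Centre of the opening in the white deck of the fixed blue box, at the deck's upper face, 74 mm above the table. x: along the box's long side, y: short side, z: up. Opening (black edge line) 120 mm in x, 130 mm in y; deck 4 mm thick; box outside 350 (x) by 200 (y) by 74 mm. A gripper open over 100 mm across its finger backs may hit the deck: enter partly closed.
- box_floor (a point): Centre of the box's inner floor, 8 mm above the table, under the middle of the opening; same axes. Inside: 338 mm (x) by 188 mm (y), 62 mm high up to the deck's underside. Two fixed rubber rests cross the floor, 20 mm wide, 16 mm high, centred at x = -70 and +70 mm; the floor between them is free. The bar's centre starts 26 mm above the floor.
- car_center (a point): Middle of the orange and black model car (about 405 mm long along x, 190 mm wide, 120 mm high, standing on its wheels, this point 60 mm above the table). Bystander.
- bottle_center (a point): Middle of a small clear bottle with a red cap, 48 mm across, 130 mm high. Bystander.
- spray_center (a point): Middle of a silver and green spray can with a white cap, 52 mm across, 150 mm high. Bystander.
- wheel_center (a point): Middle of a black spare wheel lying flat, 64 mm across, 28 mm thick. Bystander.
There are look-alikes about, which are no part of the job. Of the things shaped like the part that bears bar_center, the orange one is meant.

How it is judged:
On the way:
1. the straightedge is held tilted (more than 0.17 rad from level) while its centre is still less than 120 mm above the table, in the opening ((angle between bar_center's own x axis and vertical below 1.4008 rad or angle between bar_center's own x axis and vertical above 1.7408 rad) and height (world z) of bar_center below 0.12 m and horizontal distance between bar_center and box_opening below 0.09 m and contact force between bar and the fingers above 1 N), for 0.1 s.
At the end, for the whole second after the job is handed in: The straightedge is gripped by the fingers, still, its centre more than 70 mm above the deck and within 150 mm sideways of the middle of the opening, its length within 0.26 rad (15 degrees) of level, not touching the box; every bystander within 20 mm of where it stood (height (world z) of bar_center above 0.144 m and angle between bar_center's own x axis and vertical between 1.3108 and 1.8308 rad and horizontal distance between bar_center and box_opening below 0.15 m and contact force between bar and the fingers above 1 N and contact force between bar and box below 0.2 N and linear speed of bar below 0.04 m/s and distance of each of car_center, bottle_center, spray_center, wheel_center from where it was at the start of the episode below 0.02 m); the arm keeps its last pose, push and grip.
It fails at once if the straightedge is forced against the box (over 30 N) (contact force between bar and box above 30 N).
It fails at once if a bystander is pushed or knocked over (moved over 20 mm) (distance of any of car_center, bottle_center, spray_center, wheel_center from where it was at the start of the episode above 0.02 m).
It also fails if it takes over 38 s, if anything falls off the work surface, if the arm or the gripper's body presses on something with over 40 N, if the wrist force passes 120 N, or if a joint passes its speed limit or range.

## Working session

There is one attempt and no reset: what is moved stays moved. The work goes in short steps, Python scripts to look and compute and a shell command to move; the robot and the scene stay as the last step left them, time stands still between calls to the robot, and variables do not carry over. Pictures are saved under pics/ and viewed, and the job is handed in when it is done.

```bash
mkdir -p pics
python3 - <<'E'
from plant import manip
import cv2,numpy as np
s=manip.state();print(s['time'],s['tool_pos'],s['tool_rot'],s['gripper_width'],manip.hold_point_z)
for n in ['top','side']:
    im=manip.grab_frame(n);cv2.imwrite(f'pics/{n}0.png',im)
    c=manip.get_calibration(n);print(n,c)
E
```

```text
0.0 [ 0.28324293 -0.55638015  0.19778742] [-1.00833451e-03  9.72421858e-01  2.33226718e-01 -1.06502387e-04] 1.0018754223732953 0.0187
top {'fx': 414.1946680994198, 'fy': 414.1946680994198, 'cx': 313.0811627678956, 'cy': 196.5757086903152, 'xyz': array([0.25780881, 0.02874252, 1.41356417]), 'attitude': array([ 0.05676909, -0.6961703 ,  0.71469051, -0.03662864])}
side {'fx': 435.09945841173226, 'fy': 435.09945841173226, 'cx': 313.2497543934663, 'cy': 198.98585475046298, 'xyz': array([-0.10212784,  0.60959237,  0.89336879]), 'attitude': array([ 0.13360409, -0.35714361,  0.85591943, -0.34928543])}
```

View pics/top0.png

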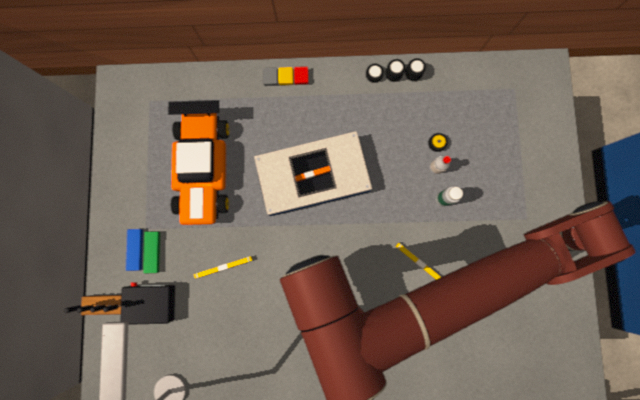

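View pics/side0.png

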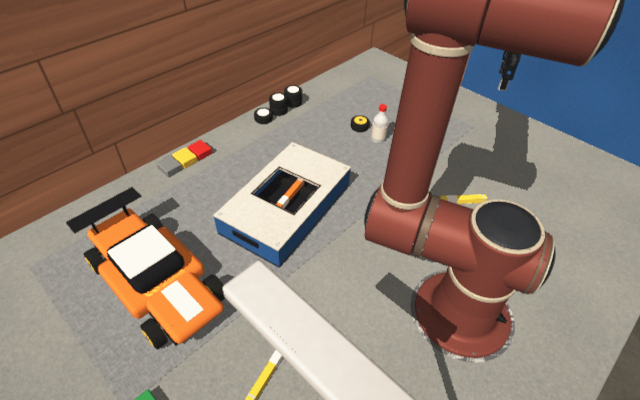

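The top view shows the box at about (313,173), the opening at about (312,172), and the orange bar with its white band at (312,173). The bar-shaped candidates are orange at (312,173), yellow at (223,267) and yellow at (418,260). The orange one in the box is meant, because of its colour and because it lies in the pit. I'll confirm that in an enlarged crop and measure.

```bash
cat > h.py <<'E'
import numpy as np,cv2
from scipy.spatial.transform import Rotation as R
from plant import manip
def rot(q): return R.from_quat([q[1],q[2],q[3],q[0]]).as_matrix()
def unproj(c,uv,z):
    uv=np.atleast_2d(np.asarray(uv,float))
    d=np.c_[(uv[:,0]-c['cx'])/c['fx'],(uv[:,1]-c['cy'])/c['fy'],np.ones(len(uv))]@rot(c['attitude']).T
    return c['xyz']+d*((z-c['xyz'][2])/d[:,2])[:,None]
def proj(c,p):
    q=(np.atleast_2d(p)-c['xyz'])@rot(c['attitude'])
    return np.c_[q[:,0]/q[:,2]*c['fx']+c['cx'],q[:,1]/q[:,2]*c['fy']+c['cy']]
E
python3 - <<'E'
from h import *
im=cv2.imread('pics/top0.png');c=manip.get_calibration('top')
cv2.imwrite('pics/crop0.png',cv2.resize(im[120:225,240:385],None,fx=5,fy=5,interpolation=cv2.INTER_CUBIC))
for n in ['bar_center']:
    for cam in ['top','side']:
        cc=manip.get_calibration(cam)
        for r in manip.cut_out(n,cam)[:4]:
            m=r['pixels'];v,u=np.nonzero(m)
            print(cam,n,round(r['confidence'],2),r['rect'],unproj(cc,[[u.mean(),v.mean()]],0.044).round(4), np.mean((cv2.imread(f'pics/{cam}0.png')[m]),0).round())
hsv=cv2.cvtColor(im,cv2.COLOR_BGR2HSV)
roi=np.zeros(im.shape[:2],bool);roi[125:222,248:378]=1
deck=(roi&(hsv[...,2]>140)&(hsv[...,1]<70)).astype(np.uint8)
cs,_=cv2.findContours(deck,cv2.RETR_EXTERNAL,cv2.CHAIN_APPROX_NONE);k=max(cs,key=cv2.contourArea)
p=unproj(c,k[:,0],0.074)[:,:2].astype(np.float32);print('deck',cv2.minAreaRect(p))
dark=(roi&(hsv[...,2]<70)).astype(np.uint8);dark[:140]=0;dark[202:]=0;dark[:,:280]=0;dark[:,345:]=0
cs,_=cv2.findContours(dark,cv2.RETR_EXTERNAL,cv2.CHAIN_APPROX_NONE);k=max(cs,key=cv2.contourArea)
p=unproj(c,k[:,0],0.074)[:,:2].astype(np.float32);print('open',cv2.minAreaRect(p))
print(manip.state()['time'])
E
```

```text
top bar_center 0.83 [194.2, 257.5, 254.2, 279.5] [[0.2155 0.3688 0.044 ]] [ 56. 193. 225.]
top bar_center 0.57 [294.1, 165.1, 329.8, 182.8] [[0.5197 0.0628 0.044 ]] [ 51. 111. 185.]
top bar_center 0.52 [400.8, 245.8, 440.4, 278.0] [[ 0.2173 -0.2719  0.044 ]] [ 31. 134. 161.]
side bar_center 0.92 [246.8, 352.0, 283.5, 398.8] [[0.1911 0.4235 0.044 ]] [108. 208. 226.]
side bar_center 0.77 [444.6, 196.0, 488.3, 201.9] [[ 0.1722 -0.2879  0.044 ]] [ 90. 190. 212.]
side bar_center 0.52 [279.1, 178.4, 306.1, 208.2] [[0.5223 0.0459 0.044 ]] [ 97. 146. 210.]
deck ((0.5194721817970276, 0.06721252202987671), (0.20485734939575195, 0.3566230833530426), 12.38737964630127)
open ((0.5507201552391052, 0.07392137497663498), (0.0588257871568203, 0.11794751137495041), 12.558411598205566)
0.2
```

View pics/crop0.png

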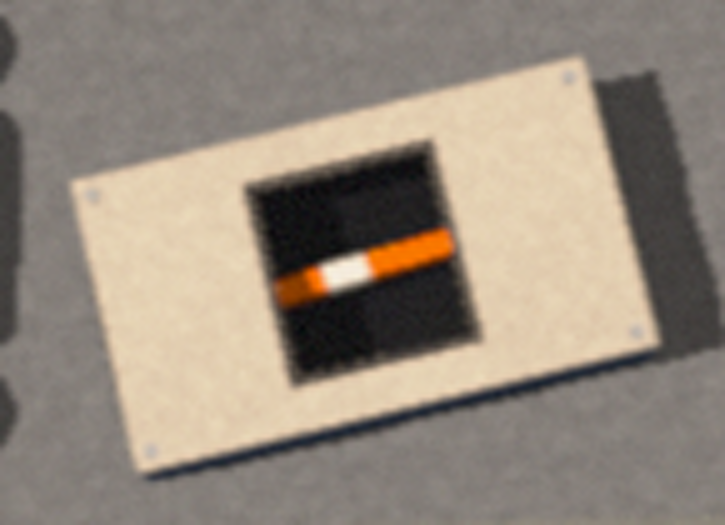

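The crop confirms it: the bar in the pit is orange with a white band at crop (346,271), which is (309,174) in the full image. The other two bars are yellow. Next I'll work out the box and bar pose and plan the approach arc.

Run:
```python
from h import *
im=cv2.imread('pics/top0.png');c=manip.get_calibration('top')
cr=lambda p:np.array(p)/5.+np.array([240,120])-0.4
for nm,pts,z in [('deck',[[72,181],[583,58],[660,346],[140,474]],.074),('open',[[247,187],[432,143],[480,340],[295,383]],.074),('band',[[346,271]],.044),('bar',[[280,292],[452,241]],.044)]:
    w=unproj(c,cr(pts),z);print(nm,w[:,:2].round(4).tolist(),w.mean(0)[:2].round(4))
w=unproj(c,[[452,195],[440,165],[438,142]],.15);print(w.round(3))
s=manip.state();T=rot(s['tool_rot']);p0=s['tool_pos'];print(T.round(3))
from scipy.optimize import least_squares
tgt=np.array([0.52,0.067,0.255]);n=18;yaw=102.4-np.degrees(np.arctan2(T[1,0],T[0,0]));print(yaw)
def sim(v,full=False):
    p=p0.copy();M=T.copy();tr=[]
    for i in range(n):
        p=p+M@v;M=M@R.from_rotvec([0,0,-np.radians(yaw/n)]).as_matrix();tr.append(p)
    return np.array(tr) if full else p-tgt
r=least_squares(sim,[0,0,0]);print(r.x.round(4),-yaw/n);print(sim(r.x,True)[::3].round(3))
```

```text
deck [[0.5786, 0.2578], [0.6515, -0.0838], [0.4566, -0.1265], [0.3821, 0.2143]] [0.5172 0.0655]
open [[0.5709, 0.1414], [0.5968, 0.0181], [0.464, -0.0095], [0.439, 0.1121]] [0.5177 0.0655]
band [[0.5181, 0.0781]] [0.5181 0.0781]
bar [[0.5051, 0.1229], [0.5365, 0.0063]] [0.5208 0.0646]
[[ 0.419 -0.361  0.15 ]
 [ 0.513 -0.331  0.15 ]
 [ 0.586 -0.329  0.15 ]]
[[ 0.891  0.454 -0.   ]
 [ 0.454 -0.891  0.001]
 [ 0.    -0.001 -1.   ]]
75.42491462607734
[ 0.0396 -0.0046 -0.0031] -4.1902730347820745
[[ 0.317 -0.535  0.201]
 [ 0.405 -0.455  0.211]
 [ 0.475 -0.357  0.22 ]
 [ 0.521 -0.247  0.23 ]
 [ 0.542 -0.13   0.239]
 [ 0.538 -0.011  0.249]]
```

```bash
python3 -m creep '[[0,0,0,0,0,-0.04,1],[0,0,-4.2,0.0396,-0.0046,-0.01,0.5],[0,0,-4.2,0.0396,-0.0046,0,0.5],[0,0,-4.2,0.0396,-0.0046,0,0.5],[0,0,-4.2,0.0396,-0.0046,0,0.5],[0,0,-4.2,0.0396,-0.0046,0,0.5],[0,0,-4.2,0.0396,-0.0046,0,0.5],[0,0,-4.2,0.0396,-0.0046,0,0.5],[0,0,-4.2,0.0396,-0.0046,0,0.5],[0,0,-4.2,0.0396,-0.0046,0,0.5],[0,0,-4.2,0.0396,-0.0046,0,0.5],[0,0,-4.2,0.0396,-0.0046,0,0.5],[0,0,-4.2,0.0396,-0.0046,0,0.5],[0,0,-4.2,0.0396,-0.0046,0,0.5],[0,0,-4.2,0.0396,-0.0046,0,0.5],[0,0,-4.2,0.0396,-0.0046,0,0.5],[0,0,-4.2,0.0396,-0.0046,0,0.5],[0,0,-4.2,0.0396,-0.0046,0,0.5],[0,0,-4.2,0.0396,-0.0046,0,0.5],[0,0,0,0,0,0,0.5]]'
python3 - <<'E'
from h import *
s=manip.state();im=manip.grab_frame('wrist');c=manip.get_calibration('wrist');cv2.imwrite('pics/w1.png',im)
print(s['joint_pos'],rot(s['tool_rot']).round(3));print(c);np.save('c1.npy',c,allow_pickle=True)
E
```

```text
time: 1.87
tool_pos: [0.5174, 0.0724, 0.249]
tool_rot: [-0.001, 0.622, 0.783, 0.001]
contact_force: [0.3, -0.8, 0.6]
gripper_width: 0.496
[-0.00509686 -0.21980285  1.78678956  0.00276822  1.57530757 -0.23380634] [[-0.227  0.974 -0.001]
 [ 0.974  0.227  0.003]
 [ 0.003 -0.    -1.   ]]
{'fx': 331.87775073001865, 'fy': 331.87775073001865, 'cx': 314.7948122468392, 'cy': 205.53142652019994, 'xyz': array([0.49786577, 0.15177682, 0.42388517]), 'attitude': array([0.1659332 , 0.97970687, 0.11080049, 0.01907548])}
```

View pics/w1.png

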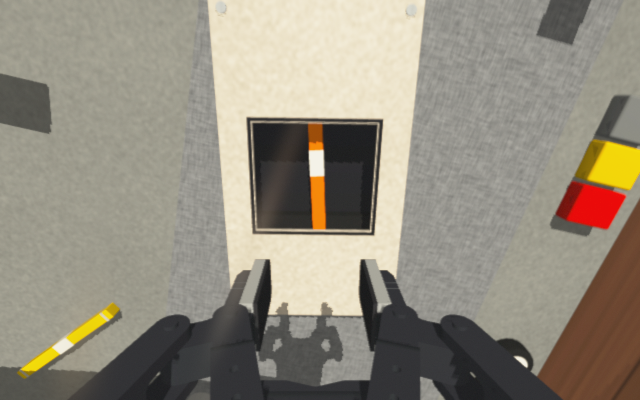

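The wrist view shows the opening with corners at about (248,118), (382,120), (375,234) and (254,233), and the white band at about (317,162). I'll measure from these and run a 2D clearance plan.

Run:
```python
from h import *
im=cv2.imread('pics/w1.png');c=np.load('c1.npy',allow_pickle=True).item()
w=unproj(c,[[248,118],[382,120],[375,234],[254,233]],.074)
print(w[:,:2].round(4),w.mean(0)[:2].round(4),[np.linalg.norm(w[i]-w[(i+1)%4]).round(4) for i in range(4)])
e=(w[0]+w[1]-w[2]-w[3]);print('box yaw',np.degrees(np.arctan2(e[1],e[0])))
hsv=cv2.cvtColor(im,cv2.COLOR_BGR2HSV)
roi=np.zeros(im.shape[:2],bool);roi[122:230,290:350]=1
org=roi&(hsv[...,1]>150)&(hsv[...,2]>100)&(hsv[...,0]<20); wh=roi&(hsv[...,2]>140)&(hsv[...,1]<80)
v,u=np.nonzero(wh);print('band px',u.min(),u.max(),v.min(),v.max());b=unproj(c,[[u.mean(),v.mean()]],.044);print('band',b)
v,u=np.nonzero(org|wh);p=unproj(c,np.c_[u,v],.044)[:,:2];d=np.linalg.svd(p-p.mean(0),full_matrices=0)[2][0];d*=np.sign(d[1]);print('bar yaw',np.degrees(np.arctan2(d[1],d[0])))
```

```text
[[ 0.4376  0.11  ]
 [ 0.5717  0.1387]
 [ 0.6007  0.0145]
 [ 0.4647 -0.0153]] [0.5187 0.062 ] [np.float64(0.1372), np.float64(0.1275), np.float64(0.1392), np.float64(0.1282)]
box yaw 102.65217524027724
band px 290 349 122 229
band [[0.51858046 0.0731699  0.044     ]]
bar yaw 104.11080608816046
```

Run:
```python
from h import *
im=cv2.imread('pics/w1.png');c=np.load('c1.npy',allow_pickle=True).item()
hsv=cv2.cvtColor(im,cv2.COLOR_BGR2HSV)
m=np.zeros(im.shape[:2],np.uint8);m[135:190,304:330]=((hsv[...,2]>190)&(hsv[...,1]<60))[135:190,304:330]
v,u=np.nonzero(m);print('band px',u.min(),u.max(),v.min(),v.max(),len(u));print('band',unproj(c,[[u.mean(),v.mean()],[u.mean(),v.min()],[u.mean(),v.max()+1]],.044))
m=np.zeros(im.shape[:2],np.uint8);m[122:230,304:332]=((hsv[...,1]>150)&(hsv[...,2]>90)&(hsv[...,0]<20))[122:230,304:332]
v,u=np.nonzero(m);p=unproj(c,np.c_[u,v],.044)[:,:2];d=np.linalg.svd(p-p.mean(0),full_matrices=0)[2][0];d*=np.sign(d[1]);print('bar yaw',np.degrees(np.arctan2(d[1],d[0])),p.mean(0))
cv2.imwrite('pics/w1c.png',cv2.resize(im[105:245,235:395],None,fx=4,fy=4,interpolation=cv2.INTER_CUBIC))
```

```text
band px 309 323 151 175 360
band [[0.51754689 0.07411637 0.044     ]
 [0.51444474 0.08756468 0.044     ]
 [0.52106296 0.05887364 0.044     ]]
bar yaw 105.14130168481421 [0.52328113 0.05297389]
```

View pics/w1c.png

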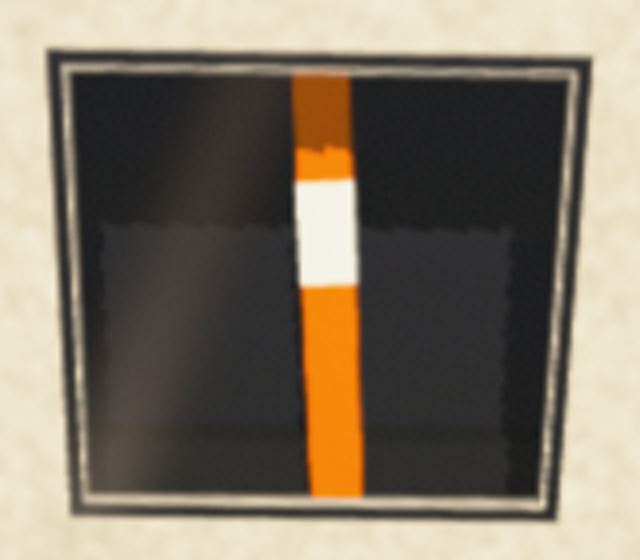

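```bash
cat > plan.py <<'E'
import numpy as np,heapq,sys
# box frame mm: x along -e flipped: u=+e. deck, rests, floor, walls as rects
rects=[(-175,-60,70,74),(60,175,70,74),(-80,-60,8,24),(60,80,8,24),(-175,175,-50,8),(-300,-169,0,74),(169,300,0,74)]
def outline(x0,x1,z0,z1,d=4):
    xs=np.arange(x0,x1+.1,d);zs=np.arange(z0,z1+.1,d)
    return np.array([(x,z) for x in xs for z in (z0,z1)]+[(x,z) for z in zs for x in (x0,x1)])
BAR=outline(-100,100,-10,10);G0=np.r_[outline(-13,13,-19,54),outline(-42.5,42.5,54,160)]
def dist(P):
    m=np.full(len(P),1e3)
    for a,b,c,d in rects:
        dx=np.maximum(a-P[:,0],P[:,0]-b);dz=np.maximum(c-P[:,1],P[:,1]-d)
        o=np.hypot(np.maximum(dx,0),np.maximum(dz,0))+np.minimum(np.maximum(dx,dz),0);m=np.minimum(m,o)
    return m.min()
def R2(a): return np.array([[np.cos(a),np.sin(a)],[-np.sin(a),np.cos(a)]]) # up leans to +x for a>0
def clr(c,z,th,phi):
    return dist(BAR@R2(np.radians(th)).T+[c,z]),dist(G0@R2(np.radians(th-phi)).T+[c,z])
E
python3 - <<'E'
from plan import *
for phi in (10,20,30):
    print('init',phi,clr(12,34,0,phi))
    cs=np.arange(0,73,4);zs=np.arange(36,176,4);ts=np.arange(0,61,4)
    C={}
    for i,c in enumerate(cs):
        for j,z in enumerate(zs):
            for k,t in enumerate(ts):
                a,b=clr(c,z,t,phi);C[i,j,k]=min(a,b)
    start=(3,0,0);pq=[(0,start)];D={start:0};pr={}
    while pq:
        d,n=heapq.heappop(pq)
        if d>D[n]: continue
        if zs[n[1]]>=164: break
        for di in(-1,0,1):
            for dj in(-1,0,1):
                for dk in(-1,0,1):
                    q=(n[0]+di,n[1]+dj,n[2]+dk)
                    if q not in C or q==n: continue
                    m=C[q]
                    if m<1.5:continue
                    nd=d+(abs(di)+abs(dj)+abs(dk))*(.05+30/m**2)
                    if nd<D.get(q,1e9):D[q]=nd;pr[q]=n;heapq.heappush(pq,(nd,q))
    path=[n]
    while n in pr:n=pr[n];path.append(n)
    print(phi,d,min(C[p] for p in path[:-3]))
    print([(int(cs[i]),int(zs[j]),int(ts[k]),round(float(C[i,j,k]),1)) for i,j,k in path[::-1]])
E
```

```text
init 10 (np.float64(0.0), np.float64(5.031226383097952))
10 99.3899871109982 1.504955787373845
[(12, 36, 0, 2.0), (12, 40, 0, 6.0), (12, 44, 0, 10.0), (16, 48, 0, 12.0), (20, 48, 0, 12.0), (24, 48, 0, 12.0), (28, 48, 0, 12.0), (32, 48, 0, 12.0), (36, 48, 0, 10.9), (40, 48, 0, 8.5), (40, 52, 0, 8.0), (44, 52, 0, 6.1), (44, 52, 4, 4.8), (44, 56, 4, 4.4), (44, 56, 8, 3.5), (44, 56, 12, 2.4), (40, 60, 16, 4.1), (36, 60, 20, 7.7), (32, 60, 20, 7.5), (28, 60, 20, 6.2), (24, 64, 20, 8.0), (20, 64, 20, 7.3), (16, 68, 20, 7.0), (12, 68, 20, 8.2), (8, 68, 20, 6.8), (4, 72, 20, 7.4), (4, 76, 24, 6.7), (0, 80, 24, 5.4), (0, 84, 28, 5.5), (0, 88, 28, 2.7), (0, 92, 32, 3.5), (0, 96, 36, 4.2), (0, 100, 40, 4.1), (0, 104, 44, 3.3), (0, 108, 44, 4.6), (0, 112, 48, 6.5), (0, 112, 52, 6.3), (4, 112, 52, 3.8), (4, 108, 52, 1.5)]
init 20 (np.float64(0.0), np.float64(3.699578341834048))
20 90.74603449950304 1.504955787373845
[(12, 36, 0, 2.0), (12, 40, 0, 6.0), (12, 44, 0, 10.0), (16, 48, 0, 12.0), (20, 48, 0, 12.0), (24, 48, 0, 12.0), (28, 48, 0, 12.0), (32, 48, 0, 12.0), (36, 48, 0, 11.8), (40, 48, 0, 1
[... 672 characters left out ...]
 0, 1.4), (16, 40, 0, 6.0), (20, 44, 0, 10.0), (24, 48, 0, 12.0), (28, 48, 0, 12.0), (32, 48, 0, 12.0), (36, 48, 0, 12.0), (40, 48, 0, 11.9), (44, 48, 0, 9.9), (44, 48, 4, 7.1), (44, 48, 8, 6.2), (44, 48, 12, 6.0), (44, 52, 12, 5.8), (44, 52, 16, 5.1), (44, 56, 16, 5.1), (40, 60, 20, 6.3), (36, 60, 20, 7.7), (32, 60, 20, 7.5), (28, 60, 20, 6.2), (24, 64, 20, 8.0), (20, 64, 20, 7.3), (16, 68, 20, 7.0), (12, 68, 20, 8.2), (8, 68, 20, 6.8), (4, 72, 20, 7.4), (4, 76, 24, 6.7), (0, 80, 24, 5.4), (0, 84, 28, 5.5), (0, 88, 28, 2.7), (0, 92, 32, 3.5), (0, 96, 36, 4.2), (0, 100, 40, 4.1), (0, 104, 44, 3.3), (0, 108, 44, 4.6), (0, 112, 48, 6.5), (0, 112, 52, 6.3), (4, 112, 52, 3.8), (4, 108, 52, 1.5)]
```

Run:
```python
from plan import *
for phi in (15,22):
    print('init',phi,clr(12,36,0,phi))
    cs=np.arange(-88,65,4);zs=np.arange(36,176,4);ts=np.arange(0,49,4)
    C={}
    for i,c in enumerate(cs):
        for j,z in enumerate(zs):
            for k,t in enumerate(ts):
                a,b=clr(c,z,t,phi);C[i,j,k]=min(a,b)
    start=(25,0,0);pq=[(0,start)];D={start:0};pr={}
    while pq:
        d,n=heapq.heappop(pq)
        if d>D[n]: continue
        if zs[n[1]]>=164: break
        for di in(-1,0,1):
            for dj in(-1,0,1):
                for dk in(-1,0,1):
                    q=(n[0]+di,n[1]+dj,n[2]+dk)
                    if q not in C or q==n: continue
                    m=C[q]
                    if m<1.5:continue
                    nd=d+(abs(di)+abs(dj)+abs(dk))*(.05+30/m**2)
                    if nd<D.get(q,1e9):D[q]=nd;pr[q]=n;heapq.heappush(pq,(nd,q))
    path=[n]
    while n in pr:n=pr[n];path.append(n)
    print(phi,d)
    print([(int(cs[i]),int(zs[j]),int(ts[k]),round(float(C[i,j,k]),1)) for i,j,k in path[::-1]])
```

```text
init 15 (np.float64(2.0), np.float64(6.2827617141749315))
15 33.532690099028365
[(12, 36, 0, 2.0), (12, 40, 0, 6.0), (12, 44, 0, 10.0), (16, 48, 0, 12.0), (20, 48, 0, 12.0), (24, 48, 0, 12.0), (28, 48, 0, 12.0), (32, 48, 0, 12.0), (36, 48, 0, 11.1), (40, 48, 0, 9.4), (44, 48, 0, 8.1), (44, 48, 4, 7.1), (44, 48, 8, 5.7), (44, 52, 8, 5.2), (44, 56, 8, 4.7), (44, 56, 12, 3.7), (40, 60, 16, 4.1), (36, 60, 20, 7.7), (32, 60, 20, 7.5), (28, 60, 20, 6.2), (24, 64, 20, 8.0), (20, 64, 20, 7.3), (16, 68, 20, 7.0), (12, 68, 20, 8.2), (8, 68, 20, 6.8), (4, 72, 20, 7.4), (0, 72, 20, 7.8), (-4, 72, 20, 6.4), (-8, 76, 20, 7.9), (-12, 76, 20, 8.3), (-16, 76, 20, 7.0), (-20, 80, 20, 8.1), (-24, 84, 24, 10.2), (-28, 84, 24, 10.2), (-28, 88, 24, 9.4), (-28, 92, 28, 11.9), (-28, 96, 32, 13.5), (-28, 100, 36, 15.9), (-28, 104, 40, 18.9), (-32, 108, 44, 23.3), (-36, 112, 44, 25.9), (-36, 116, 48, 27.0), (-40, 120, 48, 30.5), (-44, 124, 48, 31.7), (-44, 128, 48, 31.2), (-44, 132, 48, 30.2), (-44, 136, 48, 29.7), (-44, 140, 48, 29.7), (-44, 144, 48, 29.8), (-44, 148, 48, 30.3), (-44, 152, 48, 31.4), (-44, 1
[... 537 characters left out ...]
64, 20, 8.0), (20, 64, 20, 7.3), (16, 68, 20, 7.0), (12, 68, 20, 8.2), (8, 68, 20, 6.8), (4, 72, 20, 7.4), (0, 72, 20, 7.8), (-4, 72, 20, 6.4), (-8, 76, 20, 7.9), (-12, 76, 20, 8.3), (-16, 76, 20, 7.0), (-20, 80, 20, 8.1), (-24, 84, 24, 10.2), (-28, 84, 24, 10.2), (-28, 88, 24, 9.4), (-28, 92, 28, 11.9), (-28, 96, 32, 13.5), (-28, 100, 36, 15.9), (-28, 104, 40, 18.9), (-32, 108, 44, 23.0), (-36, 112, 44, 25.2), (-36, 116, 48, 27.0), (-40, 120, 48, 31.0), (-44, 124, 48, 32.6), (-44, 128, 48, 31.2), (-44, 132, 48, 30.2), (-44, 136, 48, 29.7), (-44, 140, 48, 29.7), (-44, 144, 48, 29.8), (-44, 148, 48, 30.3), (-44, 152, 48, 31.4), (-44, 156, 48, 33.0), (-44, 160, 48, 34.9), (-44, 164, 48, 37.2)]
```

```bash
cat > gen.py <<'E'
from h import *
from plan import clr
O=np.array([.518,.064,0]);yaw=np.radians(103.1);PHI=20
e=np.array([np.cos(yaw),np.sin(yaw),0]);nl=np.array([np.sin(yaw),-np.cos(yaw),0]);Z=np.array([0,0,1.])
LAT=None
def pose(c,z,th,lat=0.,phi=PHI):
    a=np.radians(th-phi);up=np.sin(a)*e+np.cos(a)*Z;M=np.c_[np.cross(nl,-up),nl,-up]
    return (O+e*c/1e3+nl*lat/1e3+Z*z/1e3)-up*.0187,M
def gen(wps,start=None):
    # wps: (c,z,th,lat,nrows); interpolates from current
    s=manip.state();p=np.array(s['tool_pos']);M=rot(s['tool_rot'])
    up=-M[:,2];h=p+up*.0187-O;cur=np.array([h@e*1e3,h[2]*1e3,np.degrees(np.arctan2(up@e,up[2]))+PHI,h@nl*1e3]);print('cur c,z,th,lat',cur.round(1), 'rollerr',np.degrees(up@nl).round(2),'yaw',np.degrees(np.arctan2(M[1,0],M[0,0])).round(2))
    for w in wps:
        w=np.array(w,float);n=int(w[4]);rows=[]
        for i in range(n):
            q=cur+(w[:4]-cur)*(i+1)/n;tp,tM=pose(*q)
            t=(M.T@(tp-p)).round(4);r=np.degrees(R.from_matrix(M.T@tM).as_rotvec()).round(1)
            p=p+M@t;M=M@R.from_rotvec(np.radians(r)).as_matrix()
            rows.append([float(x) for x in [*r,*t]])
        print(w, 'clr bar/grip',np.round(clr(*w[:3],PHI),1));print('\n'.join(map(str,rows)))
        cur=w[:4]
E
python3 - <<'E'
from gen import *
b=np.array([.5178,.0755,0])-O;print('bar c,lat',b@e*1e3,b@nl*1e3)
gen([(11.5,222,0,2,4),(11.5,90,0,2,4),(11.5,36,0,2,3)])
E
```

```text
bar c,lat 11.246053885196456 2.411694842068042
cur c,z,th,lat [  5.5 267.7  20.    1.6] rollerr -0.01 yaw 102.89
[ 11.5 222.    0.    2.    4. ] clr bar/grip [138.  136.7]
[0.0, 5.0, -0.2, 0.0031, 0.0001, 0.0113]
[0.0, 5.0, -0.0, 0.0021, 0.0001, 0.0115]
[0.0, 5.0, -0.0, 0.0012, 0.0001, 0.0114]
[0.0, 5.0, -0.0, 0.0001, 0.0001, 0.0114]
[11.5 90.   0.   2.   4. ] clr bar/grip [ 6.  29.9]
[0.0, -0.0, -0.0, -0.0113, -0.0, 0.031]
[0.0, -0.0, -0.0, -0.0113, -0.0, 0.031]
[0.0, -0.0, -0.0, -0.0113, -0.0, 0.031]
[0.0, -0.0, -0.0, -0.0113, -0.0001, 0.031]
[11.5 36.   0.   2.   3. ] clr bar/grip [2.  5.7]
[0.0, -0.0, -0.0, -0.0062, 0.0, 0.0169]
[0.0, -0.0, -0.0, -0.0061, 0.0, 0.0169]
[0.0, -0.0, -0.0, -0.0062, 0.0, 0.0169]
```

```bash
python3 -m creep '[[0,5,-0.2,0.0031,0.0001,0.0113,0.5],[0,5,0,0.0021,0.0001,0.0115,0.5],[0,5,0,0.0012,0.0001,0.0114,0.5],[0,5,0,0.0001,0.0001,0.0114,0.5],[0,0,0,-0.0113,0,0.031,0.5],[0,0,0,-0.0113,0,0.031,0.5],[0,0,0,-0.0113,0,0.031,0.5],[0,0,0,-0.0085,0,0.0235,0.5],[0,0,0,0,0,0,0.5],[0,0,0,0,0,0,0.5]]'
python3 - <<'E'
from gen import *
for n in ['wrist','side']: cv2.imwrite(f'pics/{n}2.png',manip.grab_frame(n))
gen([(11.5,36,0,2,4)])
a=cv2.imread('pics/wrist2.png');b=cv2.resize(cv2.imread('pics/side2.png')[120:270,200:380],None,fx=2.2,fy=2.2)
cv2.imwrite('pics/m2.png',np.vstack([a[:250],np.hstack([b,np.zeros((b.shape[0],640-b.shape[1],3),np.uint8)])]))
E
```

```text
time: 2.75
tool_pos: [0.5158, 0.0783, 0.0792]
tool_rot: [-0.137, 0.615, 0.769, 0.108]
contact_force: [-0.3, 1.5, -0.2]
gripper_width: 0.5
cur c,z,th,lat [7.400e+00 1.001e+02 1.000e-01 3.600e+00] rollerr -0.29 yaw 102.78
[11.5 36.   0.   2.   4. ] clr bar/grip [2.  5.7]
[0.3, 0.0, -0.3, -0.0045, -0.0005, 0.0154]
[-0.0, 0.0, -0.0, -0.0045, -0.0004, 0.0154]
[-0.0, 0.0, -0.0, -0.0045, -0.0004, 0.0154]
[-0.0, 0.1, -0.0, -0.0044, -0.0004, 0.0154]
```

View pics/m2.png

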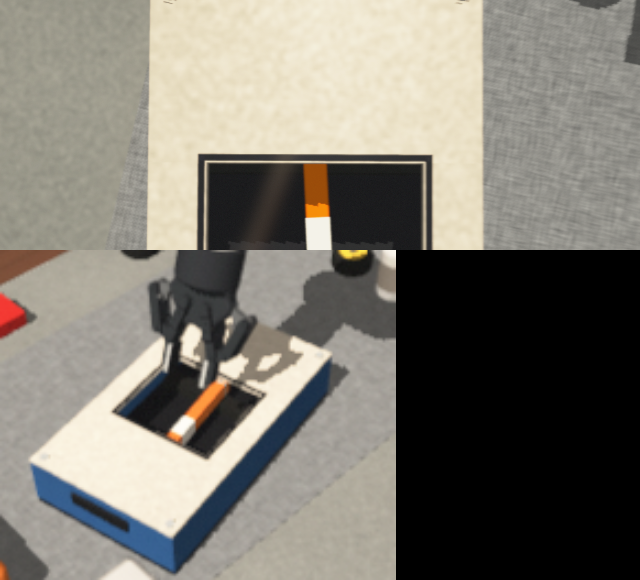

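View pics/wrist2.png

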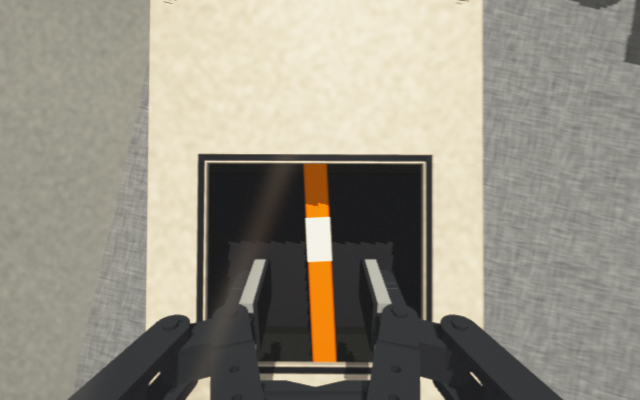

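Run:
```python
from gen import *
c=manip.get_calibration('wrist');side=manip.get_calibration('side');s=manip.state()
w=unproj(c,[[198,155],[431,155]],.074)
for q in w:
    h=q-O;print('far corner u,lat',h@e*1e3,h@nl*1e3)
b=unproj(c,[[303,215],[331,215],[304.5,163]],.044)
for q in b:
    h=q-O;print('band edge/bar u,lat',h@e*1e3,h@nl*1e3)
print('tcp in side px',proj(side,s['tool_pos']))
```

```text
far corner u,lat 67.26037870956888 -68.49875735658611
far corner u,lat 66.44839432160887 73.41131538064884
band edge/bar u,lat 29.87773129692438 -5.812669743193684
band edge/bar u,lat 29.753409552519248 13.735069513746799
band edge/bar u,lat 66.22694209904994 -4.550231696563821
tcp in side px [[281.97779678 189.35312296]]
```

Run:
```python
from gen import *
c=manip.get_calibration('side');s=manip.state();im=cv2.imread('pics/side2.png')
x0,y0,k=220,100,5
im=cv2.resize(im[y0:y0+120,x0:x0+150],None,fx=k,fy=k,interpolation=cv2.INTER_CUBIC)
O2=O+e*.001+nl*.002
P=[O2+e*a+nl*b+Z*.074 for a,b in[(.06,.065),(.06,-.065),(-.06,-.065),(-.06,.065)]]
q=((proj(c,P)-[x0,y0]+.5)*k).astype(int);cv2.polylines(im,[q],True,(0,255,0),1)
M=rot(s['tool_rot'])
for d,col in[(0,(255,0,0)),(-.0187,(0,255,255)),(-.0727,(255,0,255))]:
    for w in(-.03,0,.03):
        q=((proj(c,s['tool_pos']+M@[0,w,d])[0]-[x0,y0]+.5)*k).astype(int);cv2.circle(im,tuple(map(int,q)),4,col,-1)
cv2.imwrite('pics/s2o.png',im)
```

```text
(no output)
```

View pics/s2o.png

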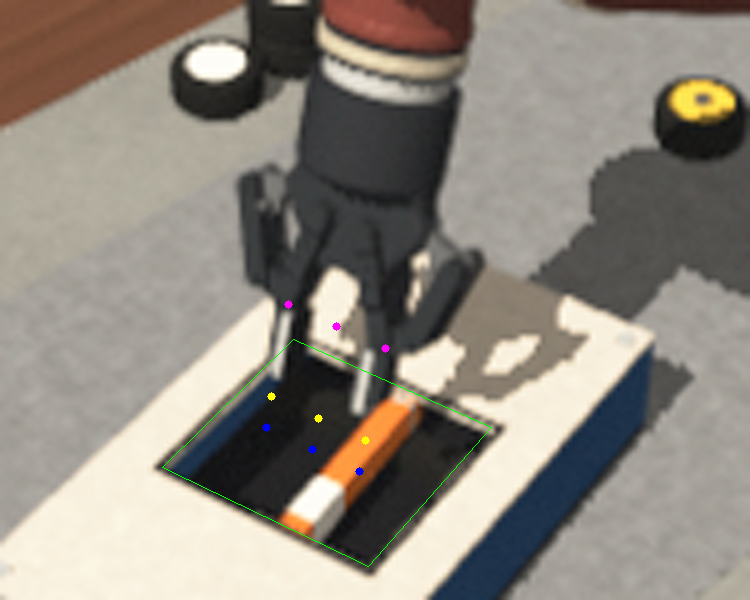

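The green opening outline matches the side view well, but the fingertips appear behind the projected TCP (blue dots). I'll check that before descending.

Run:
```python
from gen import *
a=manip.state()
im=manip.grab_frame('wrist');s=manip.state();c=manip.get_calibration('wrist');M=rot(s['tool_rot'])
print(a['time'],a['tool_pos'],s['time'],s['tool_pos'],s['joint_vel'].round(3),s['joint_pos'])
for d,col in[(0,(255,0,0)),(-.0187,(0,255,255)),(-.0407,(0,255,0)),(-.0727,(255,0,255))]:
    for w in(-.021,0,.021):
        q=proj(c,s['tool_pos']+M@[0,w,d])[0].astype(int);cv2.circle(im,tuple(map(int,q)),2,col,-1)
cv2.imwrite('pics/w3.png',im)
t=manip.grab_frame('top');ct=manip.get_calibration('top')
for d,col in[(0,(255,0,0)),(-.0187,(0,255,255)),(-.0727,(255,0,255))]:
    q=proj(ct,s['tool_pos']+M@[0,0,d])[0].astype(int);cv2.circle(t,tuple(map(int,q)),1,col,-1)
cv2.imwrite('pics/t3.png',cv2.resize(t[110:230,240:390],None,fx=5,fy=5))
# camera pose in tool frame vs first view
print('cam in tool',M.T@(c['xyz']-s['tool_pos']))
```

```text
2.85 [0.51844771 0.07821785 0.08247599] 2.9 [0.51885584 0.0782861  0.08301494] [ 0.005 -0.008 -0.005 -0.001 -0.003 -0.   ] [-0.18458207 -0.02217203  1.92286458  0.32520755  1.3892641  -0.49076996]
cam in tool [ 0.08461067 -0.00158884 -0.17491979]
```

View pics/w3.png

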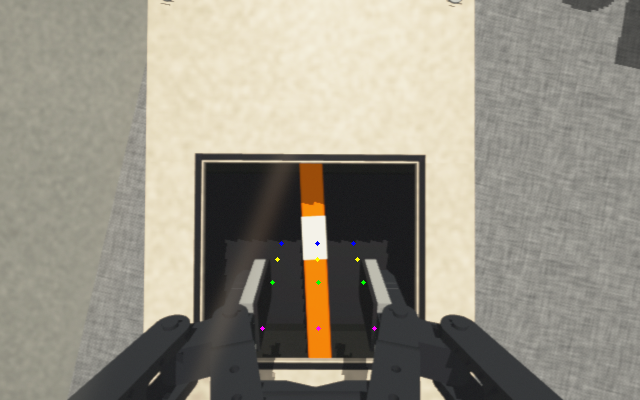

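View pics/t3.png

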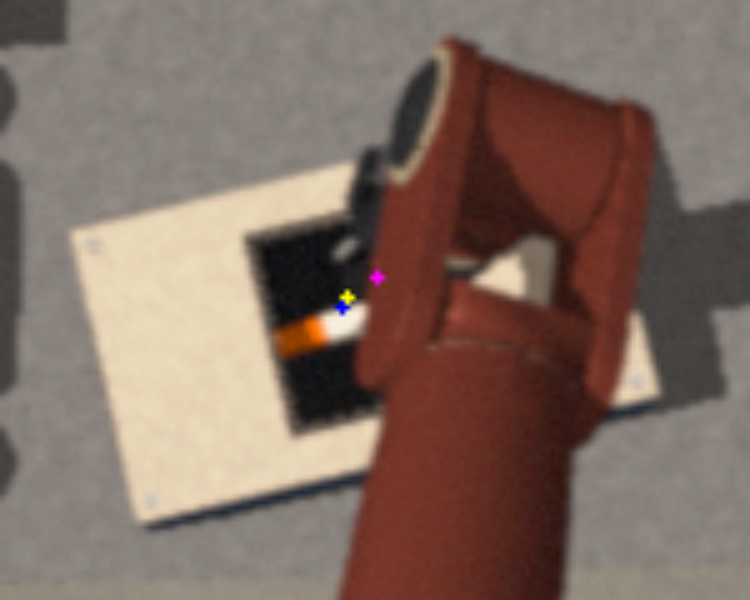

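Run:
```python
from gen import *
s=manip.state();c=manip.get_calibration('wrist');M=rot(s['tool_rot']);cs=manip.get_calibration('side')
print(s['time'],s['tool_pos'])
from scipy.optimize import least_squares
# pad tip: two top corners of grey strip, left finger (258,260),(267,260); right finger (365,260),(376,260)
im=cv2.imread('pics/w3.png')
cv2.imwrite('pics/w3c.png',cv2.resize(im[240:330,225:405],None,fx=4,fy=4,interpolation=cv2.INTER_CUBIC))
for x in(-.011,0,.011):
    for w in (.021,.025,.03):
        print(x,w,[(d,proj(c,s['tool_pos']+M@[x,w,-d/1e3])[0].round(0).tolist()) for d in(0,10,20,30,40)])
```

```text
2.95 [0.518864   0.07840869 0.08309953]
-0.011 0.021 [(0, [353.0, 261.0]), (10, [355.0, 269.0]), (20, [357.0, 279.0]), (30, [359.0, 289.0]), (40, [362.0, 301.0])]
-0.011 0.025 [(0, [359.0, 261.0]), (10, [362.0, 269.0]), (20, [364.0, 279.0]), (30, [367.0, 289.0]), (40, [370.0, 301.0])]
-0.011 0.03 [(0, [368.0, 261.0]), (10, [371.0, 269.0]), (20, [374.0, 279.0]), (30, [377.0, 289.0]), (40, [381.0, 301.0])]
0 0.021 [(0, [353.0, 244.0]), (10, [355.0, 252.0]), (20, [358.0, 260.0]), (30, [360.0, 270.0]), (40, [363.0, 281.0])]
0 0.025 [(0, [360.0, 244.0]), (10, [363.0, 252.0]), (20, [365.0, 260.0]), (30, [368.0, 270.0]), (40, [371.0, 281.0])]
0 0.03 [(0, [369.0, 244.0]), (10, [372.0, 252.0]), (20, [375.0, 260.0]), (30, [378.0, 270.0]), (40, [382.0, 281.0])]
0.011 0.021 [(0, [354.0, 226.0]), (10, [356.0, 233.0]), (20, [359.0, 241.0]), (30, [361.0, 250.0]), (40, [364.0, 260.0])]
0.011 0.025 [(0, [361.0, 226.0]), (10, [364.0, 233.0]), (20, [366.0, 241.0]), (30, [369.0, 250.0]), (40, [373.0, 260.0])]
0.011 0.03 [(0, [370.0, 226.0]), (10, [373.0, 233.0]), (20, [376.0, 241.0]), (30, [380.0, 250.0]), (40, [384.0, 260.0])]
```

View pics/w3c.png

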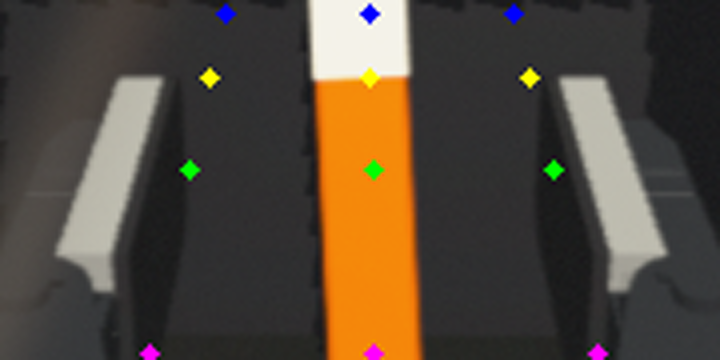

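```bash
python3 -m creep '[[0,0,0,0,0,0,0.19],[0,0,0,0,0,0,0.19],[0,0,0,0,0,0,0.19],[0,0,0,0,0,0,0.19],[0,0,0,0,0,0,0.19],[0,0,0,0,0,0,0.19]]'
python3 - <<'E'
from gen import *
s=manip.state();M=rot(s['tool_rot']);print(s['tool_pos'],s['gripper_width'])
out=[]
for n,x0,y0,w,h in[('wrist',225,180,180,130),('side',220,110,150,110)]:
    im=manip.grab_frame(n);c=manip.get_calibration(n);k=4
    cv2.imwrite(f'pics/{n}4.png',im)
    im=cv2.resize(im[y0:y0+h,x0:x0+w],None,fx=k,fy=k,interpolation=cv2.INTER_CUBIC)
    for d,col in[(0,(255,0,0)),(-.0187,(0,255,255)),(-.04,(0,255,0))]:
        for x in (-.011,.011):
          for v in(-.008,.008):
            q=((proj(c,s['tool_pos']+M@[x,v,d])[0]-[x0,y0]+.5)*k).astype(int);cv2.circle(im,tuple(map(int,q)),3,col,-1)
    cv2.imwrite(f'pics/{n}4o.png',im)
E
```

```text
time: 3.45
tool_pos: [0.5168, 0.079, 0.0805]
tool_rot: [-0.136, 0.615, 0.77, 0.108]
contact_force: [0.2, -0.4, 0.3]
gripper_width: 0.191
[0.5168171  0.07900336 0.08046062] 0.19109093316679543
```

View pics/wrist4o.png

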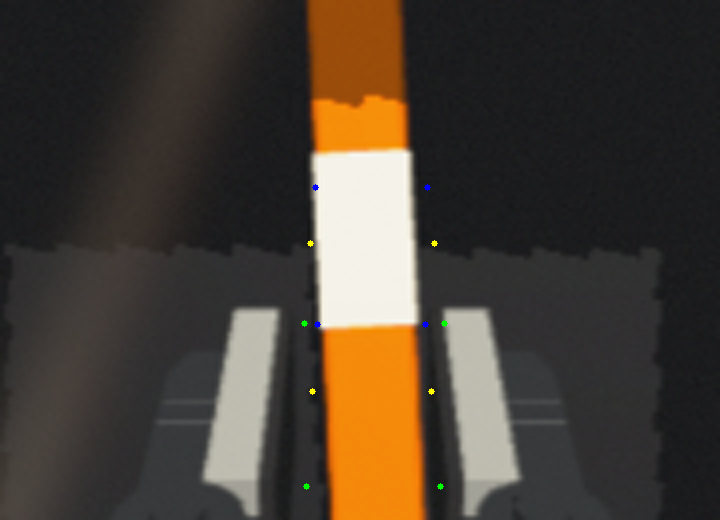

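View pics/side4o.png

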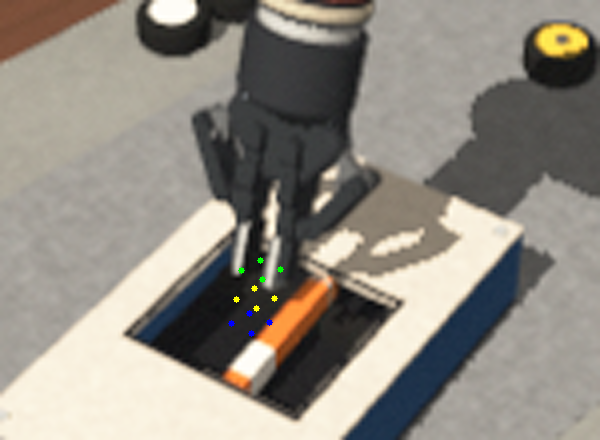

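Both cameras agree that the real fingertips are about 38 mm behind the reported TCP, even nearly shut. I'll descend first only to where the printed TCP would be safe, then look again.

```bash
sed -i 's/^O=.*$/yaw=np.radians(103.1);O=np.array([.518,.064,0])+.001*np.array([np.cos(yaw),np.sin(yaw),0])+.002*np.array([np.sin(yaw),-np.cos(yaw),0]);PHI=20;OFF=.0567/' gen.py; sed -i 's/\.0187/OFF/g' gen.py
python3 - <<'E'
from gen import *
gen([(12,72,0,2,5)])
E
```

```text
cur c,z,th,lat [-5.500e+00  1.337e+02 -0.000e+00  1.000e-01] rollerr -0.11 yaw 102.78
[12. 72.  0.  2.  5.] clr bar/grip [ 0.  31.4]
[0.1, -0.0, -0.3, -0.0009, 0.0002, 0.0128]
[0.0, -0.0, -0.0, -0.001, 0.0004, 0.0128]
[0.0, -0.0, -0.0, -0.0009, 0.0004, 0.0128]
[0.0, -0.0, -0.0, -0.0009, 0.0004, 0.0128]
[0.0, -0.0, -0.0, -0.001, 0.0003, 0.0128]
```

```bash
python3 -m creep '[[0,0,-0.3,-0.001,0.0002,0.0128,0.5],[0,0,0,-0.001,0.0002,0.0128,0.5],[0,0,0,-0.001,0.0002,0.0128,0.5],[0,0,0,-0.001,0.0002,0.0128,0.5],[0,0,0,-0.001,0.0002,0.0128,0.5],[0,0,0,0,0,0,0.5],[0,0,0,0,0,0,0.5]]'
python3 - <<'E'
from gen import *
s=manip.state();M=rot(s['tool_rot']);print(s['tool_pos'],s['contact_force'])
for n,x0,y0,w,h in[('wrist',205,150,200,150),('side',220,110,150,110)]:
    im=manip.grab_frame(n);c=manip.get_calibration(n);k=4
    cv2.imwrite(f'pics/{n}5.png',im)
    im=cv2.resize(im[y0:y0+h,x0:x0+w],None,fx=k,fy=k,interpolation=cv2.INTER_CUBIC)
    for d,col in[(0,(255,0,0)),(-.0567,(0,255,255)),(-.038,(0,255,0))]:
        for x in (-.011,.011):
          for v in(-.021,.021):
            q=((proj(c,s['tool_pos']+M@[x,v,d])[0]-[x0,y0]+.5)*k).astype(int);cv2.circle(im,tuple(map(int,q)),3,col,-1)
    cv2.imwrite(f'pics/{n}5o.png',im)
gen([(12,36,0,2,4)])
E
```

```text
time: 4.13
tool_pos: [0.5128, 0.0964, 0.017]
tool_rot: [-0.137, 0.612, 0.771, 0.108]
contact_force: [0.4, 0.1, 0.8]
gripper_width: 0.496
[0.51278323 0.09644816 0.01703577] [0.44710111 0.13144819 0.82197229]
cur c,z,th,lat [11.5 72.2  0.   1.7] rollerr -0.15 yaw 103.11
[12. 36.  0.  2.  4.] clr bar/grip [2.  5.7]
[0.1, 0.0, 0.0, -0.003, -0.0001, 0.0085]
[0.0, 0.0, 0.0, -0.003, 0.0001, 0.0086]
[0.0, 0.0, 0.0, -0.0029, 0.0001, 0.0085]
[0.0, 0.0, 0.0, -0.003, 0.0, 0.0085]
```

View pics/wrist5o.png

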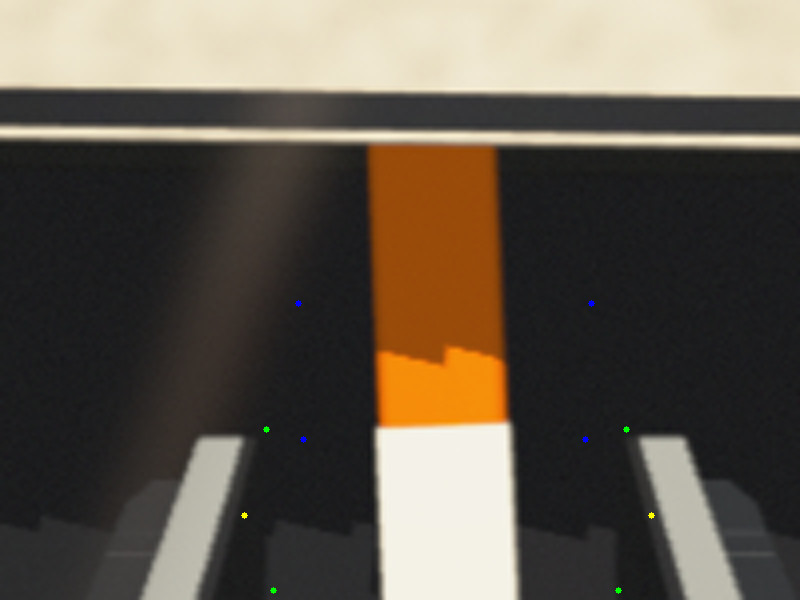

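View pics/side5o.png

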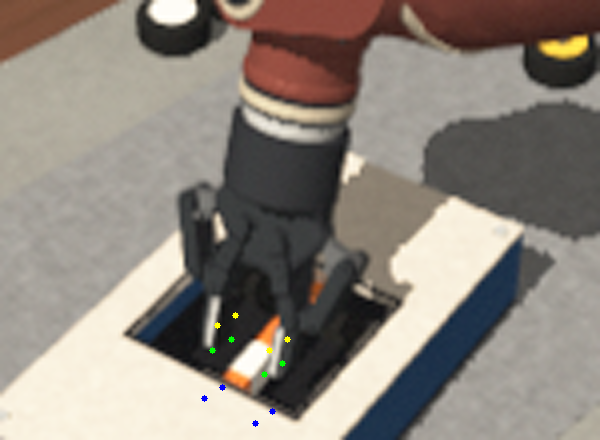

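The real fingertips match the green markers (38 mm behind the TCP). They straddle the bar about 10 mm above it, centred laterally (pads 245/640, bar centre 443). I'll go on down with the jaws partly closed.

```bash
python3 -m creep '[[0,0,0,-0.003,0,0.0085,0.35],[0,0,0,-0.003,0,0.0085,0.35],[0,0,0,-0.0015,0,0.0042,0.35],[0,0,0,0,0,0,0.35]]'
python3 - <<'E'
from gen import *
gen([(12,36.5,0,2,3)])
cv2.imwrite('pics/w6.png',manip.grab_frame('wrist')[100:])
E
```

```text
time: 4.57
tool_pos: [0.5127, 0.0962, -0.0055]
tool_rot: [-0.137, 0.613, 0.771, 0.108]
contact_force: [0.2, 0.1, -0.7]
gripper_width: 0.348
cur c,z,th,lat [12.1 47.7 -0.1  0.2] rollerr 0.03 yaw 103.03
[12.  36.5  0.   2.   3. ] clr bar/grip [2.5 6.2]
[-0.0, -0.0, -0.1, -0.0013, 0.0006, 0.0035]
[-0.0, -0.0, 0.0, -0.0014, 0.0006, 0.0035]
[-0.0, -0.1, 0.0, -0.0013, 0.0006, 0.0035]
```

View pics/w6.png

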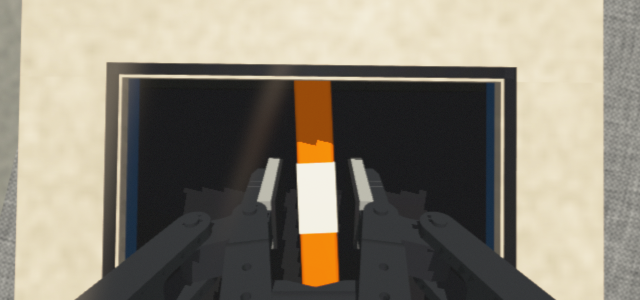

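The wrist view shows the pads at (268,185) and (362,185) straddling the white band (298–338, rows 163–235), with no contact force. Next: the last centimetre down, then close.

```bash
python3 -m creep '[[0,0,0,-0.0013,0.0002,0.0035,0.35],[0,0,0,-0.0013,0.0002,0.0035,0.35],[0,0,0,-0.0013,0.0002,0.0035,0.35],[0,0,0,0,0,0,0.35],[0,0,0,0,0,0,0.0],[0,0,0,0,0,0,0.0],[0,0,0,0,0,0,0.0],[0,0,0,0,0,0,0.0],[0,0,0,0,0,0,0.0],[0,0,0,0,0,0,0.0],[0,0,0,0,0,0,0.0]]'
python3 - <<'E'
from gen import *
gen([(12,47,0,1,3),(44,48,0,0,6)])
cv2.imwrite('pics/w7.png',manip.grab_frame('wrist')[100:])
E
```

```text
time: 5.53
tool_pos: [0.5145, 0.0962, -0.0152]
tool_rot: [-0.135, 0.613, 0.771, 0.109]
contact_force: [0.9, 0.3, -2.2]
gripper_width: 0.178
cur c,z,th,lat [11.8 38.1  0.   1.8] rollerr -0.11 yaw 103.09
[12. 47.  0.  1.  3.] clr bar/grip [13.  16.4]
[0.1, 0.0, -0.0, 0.0011, -0.0004, -0.0028]
[0.0, 0.0, -0.0, 0.0011, -0.0003, -0.0027]
[0.0, 0.0, -0.0, 0.0011, -0.0002, -0.0028]
[44. 48.  0.  0.  6.] clr bar/grip [12.  9.]
[0.0, 0.0, -0.0, 0.005, -0.0002, 0.0017]
[0.0, 0.0, -0.0, 0.0051, -0.0002, 0.0016]
[0.0, 0.0, -0.0, 0.0051, -0.0001, 0.0017]
[0.0, 0.0, -0.0, 0.005, -0.0002, 0.0017]
[0.0, 0.0, -0.0, 0.0051, -0.0002, 0.0016]
[0.0, 0.0, -0.0, 0.0051, -0.0001, 0.0017]
```

View pics/w7.png

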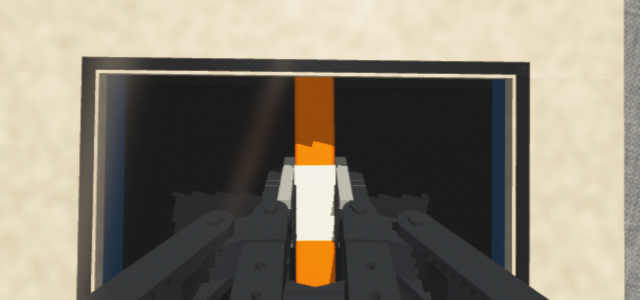

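Gripped: the opening stays at 0.178 and the pads sit on the white band. Lift 11 mm.

```bash
python3 -m creep '[[0,0,0,0.0013,-0.0003,-0.0034,0],[0,0,0,0.0013,-0.0002,-0.0034,0],[0,0,0,0.0013,-0.0002,-0.0034,0],[0,0,0,0,0,0,0]]'
python3 - <<'E'
from gen import *
gen([(44,51,0,0.5,8)])
im=manip.grab_frame('wrist');cv2.imwrite('pics/w8.png',im[100:])
E
```

```text
time: 5.92
tool_pos: [0.5147, 0.0962, -0.0031]
tool_rot: [-0.135, 0.612, 0.771, 0.109]
contact_force: [0.1, 0.4, -1.8]
gripper_width: 0.177
cur c,z,th,lat [11.7 50.2  0.   1.9] rollerr -0.21 yaw 103.13
[44.  51.   0.   0.5  8. ] clr bar/grip [9.  8.6]
[0.2, 0.0, 0.0, 0.0038, -0.0004, 0.0013]
[0.0, 0.0, 0.0, 0.0039, -0.0002, 0.0013]
[0.0, 0.0, 0.0, 0.0038, -0.0001, 0.0013]
[0.0, 0.0, 0.0, 0.0038, -0.0002, 0.0012]
[0.0, 0.0, 0.0, 0.0038, -0.0002, 0.0013]
[0.0, 0.0, 0.0, 0.0039, -0.0002, 0.0013]
[0.0, 0.0, 0.0, 0.0038, -0.0001, 0.0013]
[0.0, 0.0, 0.0, 0.0038, -0.0002, 0.0013]
```

View pics/w8.png

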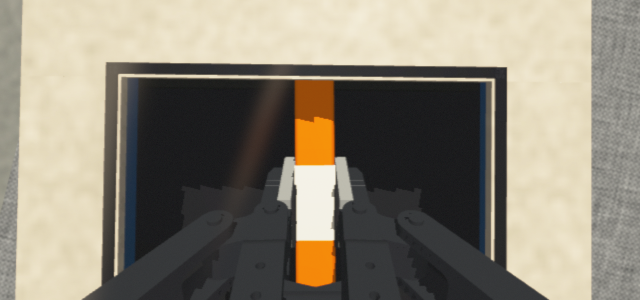

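```bash
python3 - <<'E'
from plan import *
for c in(44,46,48,50):
    print(c,[(z,t,*[round(float(x),1) for x in clr(c,z,t,20)]) for z,t in[(46,0),(46,4),(47,8),(48,12),(52,14),(56,16),(60,18)]])
E
python3 -m creep '[[0,0,0,0.0038,-0.0002,0.0013,0],[0,0,0,0.0038,-0.0002,0.0013,0],[0,0,0,0.0038,-0.0002,0.0013,0],[0,0,0,0.0038,-0.0002,0.0013,0],[0,0,0,0.0038,-0.0002,0.0013,0],[0,0,0,0.0038,-0.0002,0.0013,0],[0,0,0,0.0038,-0.0002,0.0013,0],[0,0,0,0.0038,-0.0002,0.0013,0],[0,0,0,0,0,0,0],[0,0,0,0,0,0,0]]'
python3 - <<'E'
from gen import *
im=manip.grab_frame('side');w=manip.grab_frame('wrist');c=manip.get_calibration('wrist')
gen([(47,50,0,0.5,1),(47,51,12,0.5,6),(46,58,15,0.5,3)])
cv2.imwrite('pics/w9.png',w[60:]);cv2.imwrite('pics/s9.png',cv2.resize(im[90:230,210:370],None,fx=4.5,fy=4.5,interpolation=cv2.INTER_CUBIC))
E
```

```text
44 [(46, 0, 12.0, 7.2), (46, 4, 8.6, 6.8), (47, 8, 6.4, 6.8), (48, 12, 6.0, 6.0), (52, 14, 5.5, 4.8), (56, 16, 5.1, 3.9), (60, 18, 4.5, 3.4)]
46 [(46, 0, 12.0, 6.6), (46, 4, 9.6, 6.0), (47, 8, 8.1, 5.7), (48, 12, 6.6, 4.0), (52, 14, 7.4, 2.8), (56, 16, 7.1, 1.9), (60, 18, 4.2, 1.4)]
48 [(46, 0, 12.0, 5.8), (46, 4, 9.8, 5.3), (47, 8, 8.4, 3.7), (48, 12, 6.8, 2.0), (52, 14, 9.2, 0.8), (56, 16, 6.8, 0.1), (60, 18, 3.2, -0.5)]
50 [(46, 0, 12.0, 5.0), (46, 4, 9.9, 3.3), (47, 8, 8.6, 1.7), (48, 12, 7.4, 0.0), (52, 14, 9.9, -0.3), (56, 16, 6.5, -0.1), (60, 18, 3.0, -0.6)]
time: 6.8
tool_pos: [0.5051, 0.1274, -0.0035]
tool_rot: [-0.135, 0.612, 0.771, 0.109]
contact_force: [-0.6, -0.5, -1.8]
gripper_width: 0.177
cur c,z,th,lat [44.  49.8  0.  -0.3] rollerr -0.13 yaw 103.1
[47.  50.   0.   0.5  1. ] clr bar/grip [10.   6.2]
[0.1, 0.0, -0.0, 0.0029, 0.0006, 0.0008]
[47.  51.  12.   0.5  6. ] clr bar/grip [8.8 2.5]
[0.0, -2.0, -0.0, -0.0019, 0.0, -0.0002]
[0.0, -2.0, -0.0, -0.0019, 0.0, -0.0002]
[0.0, -2.0, -0.0, -0.002, 0.0, -0.0001]
[0.0, -2.0, -0.0, -0.0019, 0.0, -0.0002]
[0.0, -2.0, -0.0, -0.0019, 0.0, -0.0002]
[0.0, -2.0, -0.0, -0.002, 0.0, -0.0002]
[46.  58.  15.   0.5  3. ] clr bar/grip [5.4 2.2]
[0.0, -1.0, -0.0, -0.001, 0.0, -0.0024]
[0.0, -1.0, -0.0, -0.001, 0.0, -0.0024]
[0.0, -1.0, -0.0, -0.0011, 0.0, -0.0023]
```

View pics/w9.png

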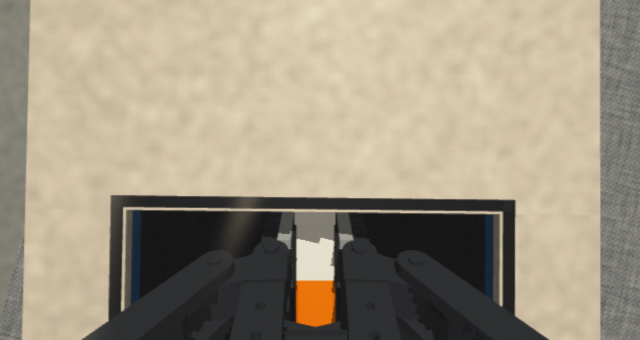

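View pics/s9.png

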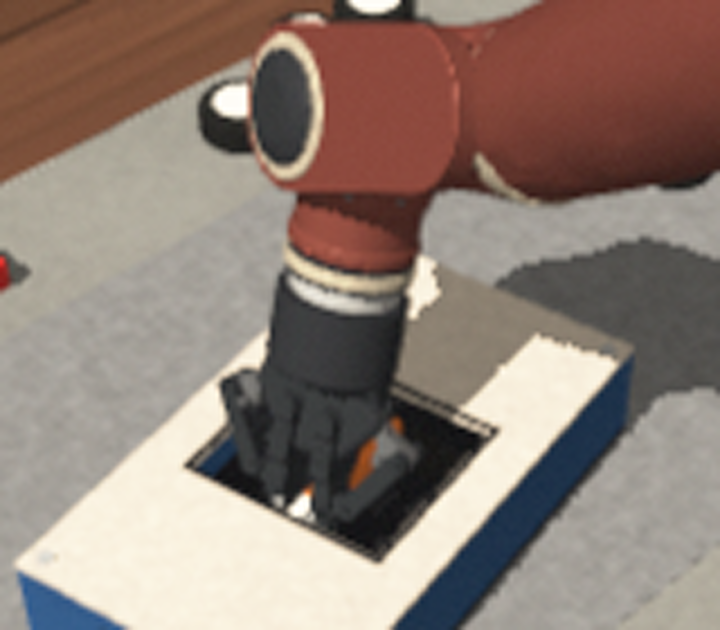

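Run:
```python
from gen import *
c=manip.get_calibration('wrist')
for uv in [(112,256),(515,261),(315,258),(123,269),(501,273)]:
    h=unproj(c,[uv],.074)[0]-O;print(uv,'u,lat',(h@e*1e3).round(1),(h@nl*1e3).round(1))
# side overlay of predicted bar end
s=manip.state();M=rot(s['tool_rot']);cs=manip.get_calibration('side');im=cv2.imread('pics/side2.png')
C=O+e*.044+Z*.046
for nm,P in [('end top',C-e*.1+Z*.01+nl*.008),('end top2',C-e*.1+Z*.01-nl*.008),('end bot',C-e*.1-Z*.01-nl*.008)]:
    q=(proj(cs,P)[0]-[210,90]+.5)*4.5;print(nm,q.round())
```

```text
(112, 256) u,lat 67.1 -72.3
(515, 261) u,lat 65.2 68.0
(315, 258) u,lat 66.3 -1.8
(123, 269) u,lat 62.5 -68.5
(501, 273) u,lat 61.0 63.1
end top [382. 410.]
end top2 [404. 420.]
end bot [404. 443.]
```

Run:
```python
import cv2
im=cv2.imread('pics/s9.png')[330:570,330:530];cv2.imwrite('pics/s9c.png',cv2.resize(im,None,fx=3,fy=2.5))
```

```text
(no output)
```

View pics/s9c.png

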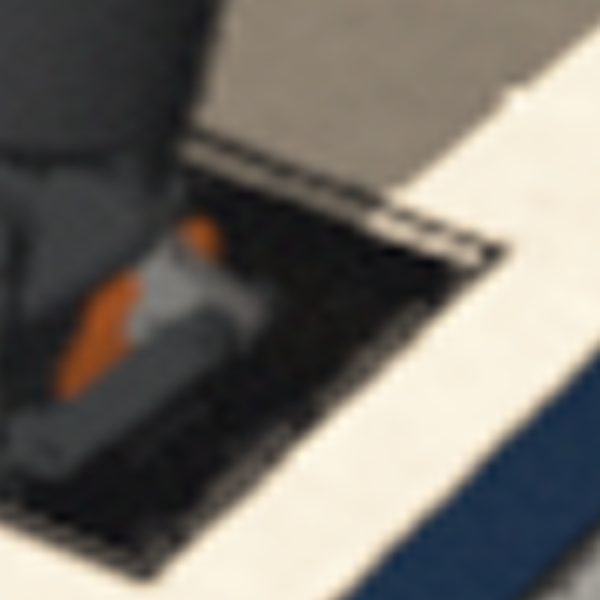

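The bar's raised-side end at s9 (400,418) matches the prediction, just inside the opening. I'll begin the tilt, shifting 2 mm more.

```bash
python3 -m creep '[[0,0,0,0.0019,0.0005,0.0008,0],[0,-2,0,-0.0019,0,-0.0002,0],[0,-2,0,-0.0019,0,-0.0002,0],[0,-2,0,-0.002,0,-0.0002,0],[0,0,0,0,0,0,0]]'
python3 - <<'E'
from gen import *
s=manip.state();print(s['contact_force'],s['ft_torque'])
gen([(46,51,12,0.5,3),(45.5,58,15.5,0.5,3),(42,63,20,0.5,3)])
E
```

```text
time: 7.32
tool_pos: [0.5065, 0.1243, -0.0045]
tool_rot: [-0.094, 0.617, 0.777, 0.077]
contact_force: [0.3, -0.6, -1.9]
gripper_width: 0.178
[ 0.2549898  -0.62305974 -1.93912177] [-0.12224484 -0.00558794  0.05112696]
cur c,z,th,lat [46.7 50.5  6.   0.4] rollerr -0.14 yaw 103.14
[46.  51.  12.   0.5  3. ] clr bar/grip [7.8 3.5]
[0.1, -2.0, 0.0, -0.0022, -0.0001, -0.0002]
[0.0, -2.0, 0.0, -0.0021, 0.0001, -0.0003]
[0.0, -2.0, 0.0, -0.0022, 0.0, -0.0002]
[45.5 58.  15.5  0.5  3. ] clr bar/grip [5.6 2.6]
[0.0, -1.1, 0.0, -0.001, 0.0, -0.0024]
[0.0, -1.2, 0.0, -0.001, 0.0, -0.0023]
[0.0, -1.2, 0.0, -0.0011, 0.0, -0.0024]
[42.  63.  20.   0.5  3. ] clr bar/grip [3.1 5. ]
[0.0, -1.5, 0.0, -0.0025, 0.0, -0.0017]
[0.0, -1.5, 0.0, -0.0026, 0.0, -0.0018]
[0.0, -1.5, 0.0, -0.0026, 0.0, -0.0017]
```

```bash
python3 -m creep '[[0,-2,0,-0.0022,0,-0.0002,0],[0,-2,0,-0.0021,0,-0.0003,0],[0,-2,0,-0.0022,0,-0.0002,0],[0,0,0,0,0,0,0]]' && python3 -m creep '[[0,-1.2,0,-0.001,0,-0.0024,0],[0,-1.2,0,-0.001,0,-0.0024,0],[0,-1.2,0,-0.0011,0,-0.0023,0],[0,0,0,0,0,0,0]]'
python3 - <<'E'
from gen import *
im=manip.grab_frame('side');cv2.imwrite('pics/s10.png',cv2.resize(im[90:230,210:370],None,fx=4.5,fy=4.5,interpolation=cv2.INTER_CUBIC))
gen([(42,62,20,0.5,3),(-20,83,20,0.5,12)])
E
```

```text
time: 7.65
tool_pos: [0.5078, 0.118, -0.0054]
tool_rot: [-0.054, 0.62, 0.781, 0.044]
contact_force: [-0.9, 0.6, -2.7]
gripper_width: 0.176
time: 7.98
tool_pos: [0.5093, 0.1139, 0.0019]
tool_rot: [-0.029, 0.621, 0.783, 0.025]
contact_force: [-0.9, -0.0, -1.3]
gripper_width: 0.177
cur c,z,th,lat [45.3 58.2 15.6  0.5] rollerr -0.16 yaw 103.1
[42.  62.  20.   0.5  3. ] clr bar/grip [4.1 5. ]
[0.2, -1.5, -0.0, -0.0024, -0.0002, -0.0014]
[-0.0, -1.4, -0.0, -0.0025, 0.0001, -0.0013]
[-0.0, -1.5, -0.0, -0.0025, -0.0, -0.0013]
[-20.   83.   20.    0.5  12. ] clr bar/grip [ 5.2 27. ]
[-0.0, 0.0, -0.0, -0.0052, -0.0, -0.0018]
[-0.0, 0.0, -0.0, -0.0052, -0.0, -0.0017]
[-0.0, 0.0, -0.0, -0.0051, -0.0, -0.0018]
[-0.0, 0.0, -0.0, -0.0052, -0.0, -0.0017]
[-0.0, 0.0, -0.0, -0.0052, -0.0, -0.0018]
[-0.0, 0.0, -0.0, -0.0051, -0.0, -0.0017]
[-0.0, 0.0, -0.0, -0.0052, -0.0, -0.0018]
[-0.0, 0.0, -0.0, -0.0052, -0.0, -0.0017]
[-0.0, 0.0, -0.0, -0.0051, -0.0001, -0.0018]
[-0.0, 0.0, -0.0, -0.0052, 0.0, -0.0017]
[-0.0, 0.0, -0.0, -0.0052, 0.0, -0.0018]
[-0.0, 0.0, -0.0, -0.0051, 0.0, -0.0017]
```

View pics/s10.png

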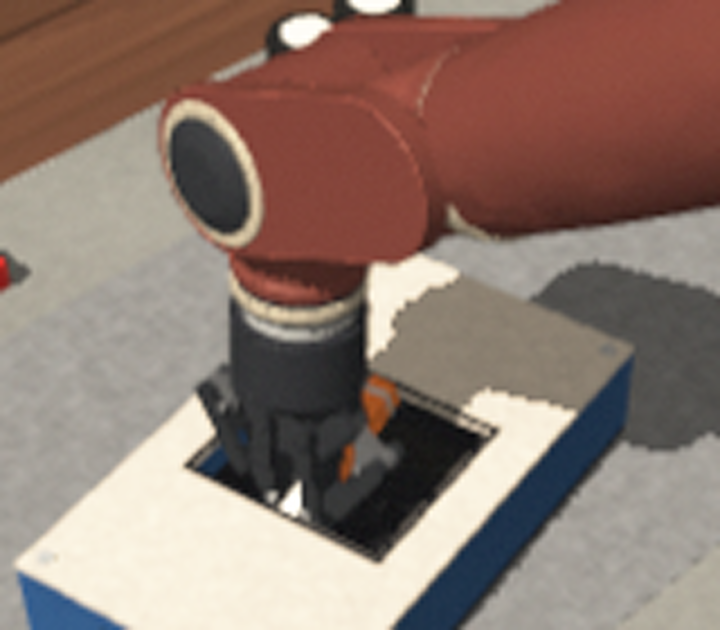

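The end has come up through the opening, at s10 (382,390), with forces around 1–3 N. Next: tilt to 20°, then start sliding out along the bar.

```bash
python3 -m creep '[[0.1,-1.5,0,-0.0026,-0.0001,-0.0015,0],[0,-1.4,0,-0.0026,0,-0.0015,0],[0,-1.5,0,-0.0026,0,-0.0014,0],[0,0,0,0,0,0,0]]' && python3 -m creep '[[0,0,0,-0.0052,0,-0.0018,0],[0,0,0,-0.0052,0,-0.0018,0],[0,0,0,-0.0052,0,-0.0018,0],[0,0,0,-0.0052,0,-0.0018,0],[0,0,0,0,0,0,0]]'
python3 - <<'E'
from gen import *
s=manip.state();print(s['ft_torque'])
im=manip.grab_frame('side');cv2.imwrite('pics/s11.png',cv2.resize(im[90:230,210:370],None,fx=4.5,fy=4.5,interpolation=cv2.INTER_CUBIC))
w=manip.grab_frame('wrist');cv2.imwrite('pics/w11.png',w[150:])
gen([(-20,83,20,0.5,8),(-28,95,27,0.5,3),(-30,110,40,.5,4),(-44,170,40,.5,4)])
E
```

```text
time: 8.37
tool_pos: [0.5106, 0.1061, 0.0054]
tool_rot: [0.0, 0.622, 0.783, 0.0]
contact_force: [0.1, 0.3, -2.1]
gripper_width: 0.176
time: 8.78
tool_pos: [0.516, 0.0843, 0.013]
tool_rot: [0.001, 0.623, 0.782, 0.0]
contact_force: [0.7, 0.5, -2.6]
gripper_width: 0.176
[0.03278787 0.02749575 0.04445277]
cur c,z,th,lat [20.1 69.2 20.   0.2] rollerr -0.03 yaw 103.0
[-20.   83.   20.    0.5   8. ] clr bar/grip [ 5.2 27. ]
[0.0, -0.0, -0.1, -0.005, 0.0, -0.0017]
[0.0, -0.0, 0.0, -0.005, 0.0, -0.0017]
[0.0, -0.0, 0.0, -0.005, 0.0001, -0.0018]
[0.0, -0.0, 0.0, -0.005, 0.0, -0.0017]
[0.0, -0.0, 0.0, -0.0051, 0.0, -0.0017]
[0.0, -0.0, 0.0, -0.005, 0.0001, -0.0017]
[0.0, -0.0, 0.0, -0.005, 0.0, -0.0018]
[0.0, -0.0, 0.0, -0.005, 0.0, -0.0017]
[-28.   95.   27.    0.5   3. ] clr bar/grip [ 7.9 17.2]
[0.0, -2.3, 0.0, -0.005, 0.0, -0.004]
[0.0, -2.4, 0.0, -0.0051, 0.0, -0.004]
[0.0, -2.3, 0.0, -0.0053, 0.0, -0.0038]
[-30.  110.   40.    0.5   4. ] clr bar/grip [17.3 25.3]
[0.0, -3.3, -0.0, -0.0042, 0.0, -0.0037]
[0.0, -3.2, -0.0, -0.0043, 0.0001, -0.0037]
[0.0, -3.3, -0.0, -0.0046, -0.0, -0.0037]
[0.0, -3.2, -0.0, -0.0048, -0.0, -0.0035]
[-44.  170.   40.    0.5   4. ] clr bar/grip [41.4 76.8]
[0.0, -0.0, -0.0, -0.0084, -0.0, -0.0129]
[0.0, -0.0, -0.0, -0.0084, -0.0, -0.0129]
[0.0, -0.0, -0.0, -0.0084, -0.0, -0.0129]
[0.0, -0.0, -0.0, -0.0085, -0.0, -0.0129]
```

View pics/s11.png

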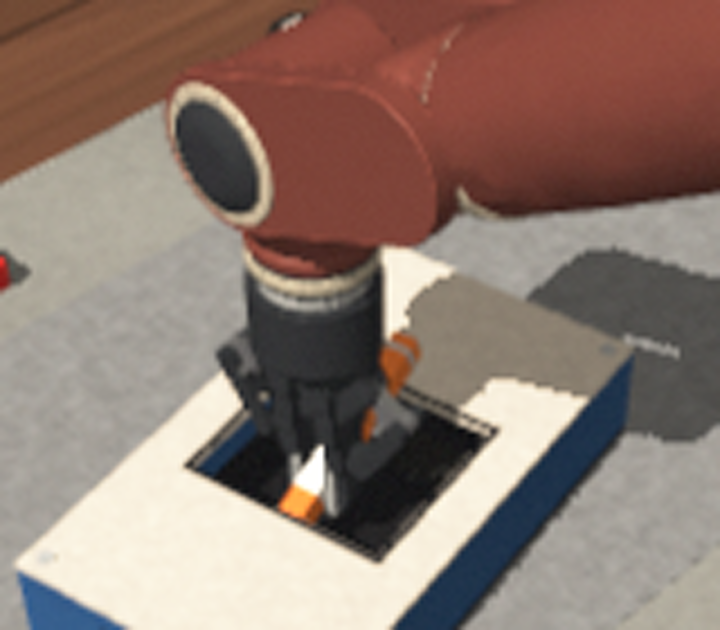

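View pics/w11.png

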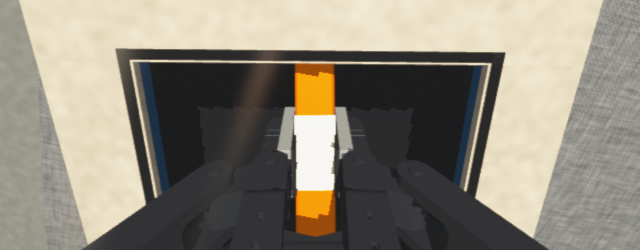

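The free end is well above the deck at s11 (405,350), the grip is unchanged and nothing is touching. I'll keep threading out.

```bash
python3 -m creep '[[0,0,0,-0.005,0,-0.0017,0],[0,0,0,-0.005,0,-0.0017,0],[0,0,0,-0.005,0,-0.0018,0],[0,0,0,-0.005,0,-0.0017,0],[0,0,0,-0.005,0,-0.0017,0],[0,0,0,-0.005,0,-0.0017,0],[0,0,0,-0.005,0,-0.0018,0],[0,0,0,-0.005,0,-0.0017,0],[0,0,0,0,0,0,0]]' && python3 -m creep '[[0,-2.3,0,-0.005,0,-0.004,0],[0,-2.4,0,-0.0051,0,-0.004,0],[0,-2.3,0,-0.0053,0,-0.0038,0],[0,0,0,0,0,0,0]]'
python3 - <<'E'
from gen import *
im=manip.grab_frame('side');cv2.imwrite('pics/s12.png',cv2.resize(im[70:230,210:370],None,fx=3.7,fy=3.7,interpolation=cv2.INTER_CUBIC))
gen([(-30,110,40,.5,4),(-44,170,40,.5,5),(-35,205,20,.5,4)])
E
```

```text
time: 9.63
tool_pos: [0.5249, 0.0456, 0.0267]
tool_rot: [0.001, 0.622, 0.783, 0.0]
contact_force: [0.4, 0.1, -2.1]
gripper_width: 0.177
time: 9.97
tool_pos: [0.528, 0.0325, 0.0393]
tool_rot: [0.049, 0.621, 0.782, -0.038]
contact_force: [0.1, -0.1, -2.2]
gripper_width: 0.178
cur c,z,th,lat [-26.9  95.2  27.    0.4] rollerr -0.05 yaw 103.11
[-30.  110.   40.    0.5   4. ] clr bar/grip [17.3 25.3]
[0.1, -3.3, 0.0, -0.0045, -0.0, -0.0037]
[-0.0, -3.2, 0.0, -0.0046, 0.0, -0.0036]
[-0.0, -3.3, 0.0, -0.0049, 0.0, -0.0035]
[-0.0, -3.2, 0.0, -0.005, 0.0001, -0.0034]
[-44.  170.   40.    0.5   5. ] clr bar/grip [41.4 76.8]
[-0.0, -0.0, 0.0, -0.0067, -0.0, -0.0103]
[-0.0, -0.0, 0.0, -0.0068, -0.0, -0.0104]
[-0.0, -0.0, 0.0, -0.0067, -0.0001, -0.0103]
[-0.0, -0.0, 0.0, -0.0067, 0.0, -0.0103]
[-0.0, -0.0, 0.0, -0.0067, 0.0, -0.0103]
[-35.  205.   20.    0.5   4. ] clr bar/grip [ 87.5 112.6]
[-0.0, 5.0, 0.0, 0.004, 0.0, -0.0092]
[-0.0, 5.0, 0.0, 0.0049, 0.0, -0.0093]
[-0.0, 5.0, 0.0, 0.0056, 0.0, -0.0092]
[-0.0, 5.0, 0.0, 0.0065, 0.0, -0.0091]
```

View pics/s12.png

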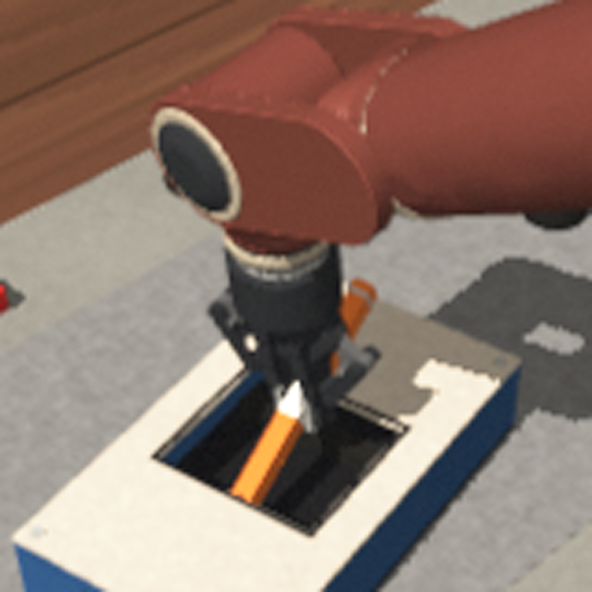

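```bash
python3 -m creep '[[0,-3.3,0,-0.0045,0,-0.0037,0],[0,-3.2,0,-0.0046,0,-0.0036,0],[0,-3.3,0,-0.0049,0,-0.0035,0],[0,-3.2,0,-0.005,0,-0.0034,0],[0,0,0,-0.0067,0,-0.0103,0],[0,0,0,-0.0067,0,-0.0103,0],[0,0,0,-0.0067,0,-0.0103,0],[0,0,0,-0.0067,0,-0.0103,0],[0,0,0,-0.0067,0,-0.0103,0],[0,0,0,0,0,0,0]]'
python3 - <<'E'
from gen import *
im=manip.grab_frame('side');cv2.imwrite('pics/s13.png',cv2.resize(im[50:230,190:370],None,fx=3.2,fy=3.2,interpolation=cv2.INTER_CUBIC))
gen([(-20,205,0,.5,10)])
E
```

```text
time: 10.85
tool_pos: [0.5369, 0.0024, 0.1208]
tool_rot: [0.139, 0.613, 0.77, -0.106]
contact_force: [0.7, -0.1, -1.4]
gripper_width: 0.175
cur c,z,th,lat [-45.3 172.4  40.    1.4] rollerr -0.24 yaw 102.89
[-20.  205.    0.    0.5  10. ] clr bar/grip [121. 114.]
[0.2, 4.0, -0.2, 0.0052, -0.0003, -0.0041]
[0.0, 4.0, 0.0, 0.0055, -0.0001, -0.0039]
[0.0, 4.0, 0.0, 0.0058, -0.0001, -0.0039]
[0.0, 4.0, 0.0, 0.006, -0.0001, -0.0037]
[0.0, 4.0, 0.0, 0.0062, -0.0001, -0.0036]
[0.0, 4.0, 0.0, 0.0065, -0.0, -0.0034]
[0.0, 4.0, 0.0, 0.0067, -0.0001, -0.0032]
[0.0, 4.0, 0.0, 0.007, -0.0001, -0.003]
[0.0, 4.0, 0.0, 0.0071, -0.0001, -0.0029]
[0.0, 4.0, 0.0, 0.0073, -0.0001, -0.0025]
```

View pics/s13.png

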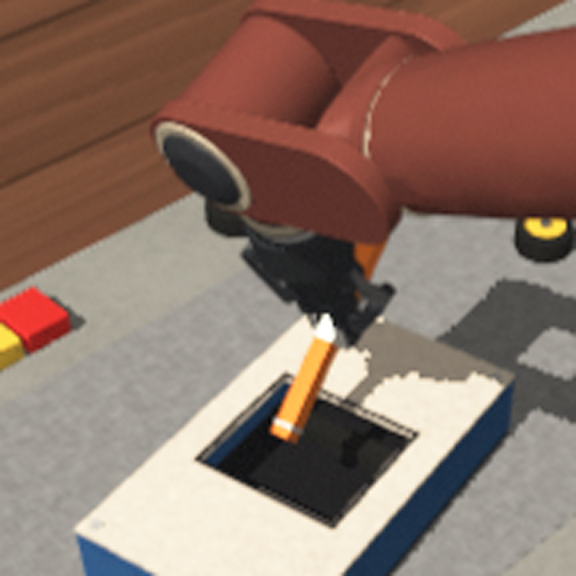

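The bar is fully out, with its lower end at s13 (285,430) above the deck. Now I'll level it.

```bash
python3 -m creep '[[0,4,0,0.0052,-0.0001,-0.0041,0],[0,4,0,0.0055,-0.0001,-0.0039,0],[0,4,0,0.0058,-0.0001,-0.0039,0],[0,4,0,0.006,-0.0001,-0.0037,0],[0,4,0,0.0062,-0.0001,-0.0036,0],[0,4,0,0.0065,0,-0.0034,0],[0,4,0,0.0067,-0.0001,-0.0032,0],[0,4,0,0.007,-0.0001,-0.003,0],[0,4,0,0.0071,-0.0001,-0.0029,0],[0,4,0,0.0073,-0.0001,-0.0025,0],[0,0,0,0,0,0,0],[0,0,0,0,0,0,0],[0,0,0,0,0,0,0],[0,0,0,0,0,0,0]]'
python3 - <<'E'
from gen import *
im=manip.grab_frame('side');w=manip.grab_frame('wrist');t=manip.grab_frame('top')
cv2.imwrite('pics/s14.png',im);cv2.imwrite('pics/w14.png',np.vstack([w[150:],t[50:330]]))
gen([(0,205,0,0,1)])
s=manip.state();print(s['joint_vel'].round(3),s['contact_force'])
cs=manip.get_calibration('side')
for d in(-.1,0,.1): print('exp side px',d,proj(cs,O+e*(-.02+d)+Z*.202)[0].round())
E
```

```text
time: 12.07
tool_pos: [0.5186, 0.0658, 0.1486]
tool_rot: [-0.136, 0.612, 0.771, 0.108]
contact_force: [0.8, -0.1, -1.5]
gripper_width: 0.178
cur c,z,th,lat [-18.6 202.2   0.   -0.8] rollerr -0.01 yaw 103.12
[  0. 205.   0.   0.   1.] clr bar/grip [121.  121.5]
[0.0, 0.0, 0.0, 0.0185, 0.0008, 0.0037]
[-0.002 -0.001 -0.002  0.003  0.001 -0.001] [ 0.15857469  0.41281063 -2.30489012]
exp side px -0.1 [310. 127.]
exp side px 0 [289. 148.]
exp side px 0.1 [265. 170.]
```

View pics/s14.png

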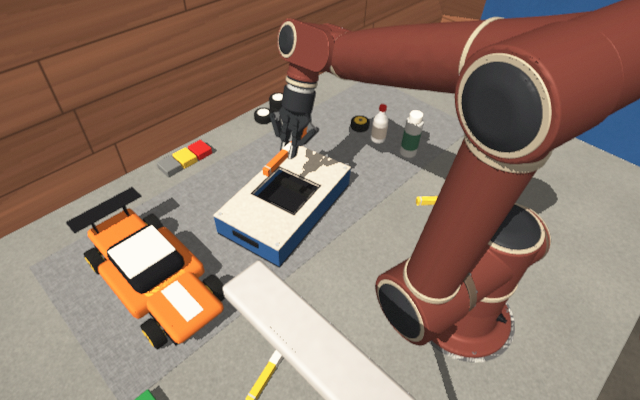

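View pics/w14.png

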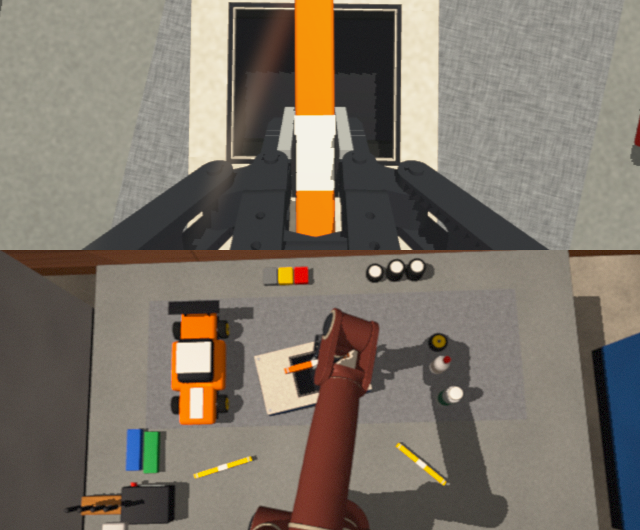

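The bar is level. Its near end shows at side (267,169) against a predicted (265,170), and it is about 0.20 m up and 20 mm from the opening's middle. The bystanders look unmoved and the arm is at rest, so I'm handing in.

```bash
python3 -c "
from plant import manip
print(manip.job_done(),manip.state()['time'],manip.state()['gripper_width'])"
```

```text
the job is handed in; nothing more can be done
the job is handed in; nothing more can be done
```

I gripped the orange straightedge at its white band and slid it about 34 mm towards the car end of the box. I then tilted it up, threaded the raised end out through the opening, levelled it and handed the job in at about 12.2 s of the 38 s allowed.

**Last checks:**
- **Bar:** it was level and about 0.20 m above the table (limit 0.144 m), roughly 20 mm sideways from the opening's middle. Its near end was within 2 px of the predicted spot in the side view.
- **Grip:** the jaws stayed at about 0.178 open and the force on the tool was about 2 N, consistent with the bar's weight. The highest force I read while threading was about 3 N.
- **Bystanders:** all four looked unmoved in the top and side views. I judged this by eye and did not measure them.

**What disagreed:**
- **TCP position:** both cameras showed the fingertips about 38 mm behind the reported TCP, contrary to the description. I followed the pictures. The fingers then passed beside the bar and closed on its band without touching the box, and the reported TCP read as low as z = -15 mm with no contact.
- **Opening position:** estimates of the opening's middle differed by about 3 mm between views, so I used a mean and kept a few millimetres of planned clearance.

The robot gives no verdict, and I could not read its state after handing in.

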